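# Unlatch a plug-in card, draw it from its dock and register it on the inspection rest

## Robot

A 6-joint arm with a two-finger parallel gripper is mounted at the origin on a cart in front of the work surface, level with it; the furniture and walls round the work are solid. World frame = base frame: x ahead of the robot, y to its left, z up, the work surface at z = 0. Lengths are in m, angles in degrees, forces in N, time in s.
With the tool pointing down it reaches from about 0.3 to 1 m from the base axis. Payload 5.1 kg.
Tool frame: the origin (TCP) lies between the finger pads; the fingertips stand 25 mm ahead of it and the grasp point (between the pads) lies 6 mm ahead of it; z points along the fingers, y is the line along which they close (so a half turn about z gives the same grasp; the last joint's range is limited). The gripper opens to 95 mm and grips with 3 to 60 N. Pads are 20 mm wide; open, the fingers measure 119 mm over their backs; the gripper's body (75 mm by 180 mm) begins 59 mm behind the grasp point.
Start: joints at [65.856, 7.093, 94.555, -0, 78.352, -4.733], TCP at [0.216, 0.613, 0.208] pointing down, gripper open.
Joint ranges: [-149.61, 149.61], [-58.7, 133.49], [1.44, 155.28], [-77.14, 257.14], [18.33, 153.61], [-166.67, 166.67]. Speed limits (degrees/s): [147.25, 147.25, 180, 180, 180, 180].

## Interface

Orientations are given as a 3x3 rotation matrix whose columns are the frame's x, y, z axes.
In Python, from cell import arm gives the robot as it stands.
- The arm moves only by the shell command python3 -m inch 'ROWS' [FORCE]. ROWS is JSON, a list of rows, each a list of 5 numbers: the shift along the tool's x, y, z scaled (see below), then the turn about the tool's z scaled (see below), then the opening, from -1 (shut) to 1 (fully open). In form: [[x, y, z, turn, grip], ...]. A call has 1 to 12 rows; each row shifts and turns the commanded pose from where the row before left it, along the tool's axes as they then stand; what a row does not reach is not made up. The controller multiplies each number of a shift by 0.025 m and each number of a turn by 5 degrees. A row lasts 1/12 s, in which the tool goes at most 41.7 mm and 7.16 degrees, less where a joint would pass 70% of its speed; a pose out of reach is approached as far as the arm can. A call with a number of a shift or a turn outside -1 to 1 is refused whole. A call with a gripper value outside its range is refused whole. The fingers move at their own pace and stop on an object; FORCE is the grip in N (left out, the last holds). Time passes only in rows, so rows that do not move let the fingers close. It gives the time, the measured TCP pose, the force, the opening and the grip force at its end, in the units of the state.
- arm.observe(): the state, without advancing time (a new reading comes with each control period).
- arm.snapshot(name): name is "side" or "top" or "wrist"; returns a dict with "pixels" (384x512x3 uint8, red, green, blue), "depth" (384x512 float32, m along the optical axis (not along the pixel's ray), 0 where there is no reading), "intrinsics" (3x3 intrinsics, pixels), "T" (4x4, takes a point from camera to world coordinates). Camera axes: x right, y up, looking along -z (the intrinsics and any distortion apply to the point x, -y, -z); pixel columns grow to the right and rows downward; lengths in m; the calibration is good to about 2 mm. A picture is of the moment at which its call begins.
- arm.finish_job(): hands the job in; it is judged then, once.
Trained networks look in a picture, given as the dict that the camera call returned (one of the last four; its "shot" number tells which), for a name from the list of things; names that differ only in an ending like _2 or _b are one class to them, and where a whole thing is asked for, a point or a joint stands for the part that bears it (a point fixed in the world has none). Each returns a list of dicts, best first, with "p" (0 to 1); they miss things now and then, are a little off and sometimes report something else, mostly with a low value. They report only what shows in the picture. A call takes as long as a camera call.
- arm.cut_out(picture, label): "pixels" (384x512 bool, what is visible of it) and "rect" ([left, top, width, height] in pixels, round what is visible of it).
The state is a dict: "time": time; "joint_pos": joint angles; "qvel": joint speeds; "effort": joint torques, N m; "ee_pos": TCP position; "eef_rot": TCP orientation; "force": force on the tool from outside, world axes, zero at the start; "moment": the same for the moment, N m; "gripper_width": finger opening in m; "grip_force": force on a finger pad.
Only numpy, scipy, OpenCV 4.12 (cv2) and the standard library are available. Lean on these libraries where they do the work, as an engineer would, in place of code of your own. Each camera call takes 0.05 s, during which the arm holds its last target. There are 200 camera calls.

## Task

Get the plug-in card ready for inspection: press down both latch levers of the test dock so that they let go of the card and kick it up out of its connector, then take it by its top bar, slide it straight up out of the guides and stand it on the ledge of the sloped rest, parts side to the front, leaning on the back plate. Finally push it gently along the ledge until it sits square and flush in the corner against the side stop, and let go, without disturbing the bottle, the solder spool or the screw tray.

Things in the scene. Friction and masses are not known exactly. Their poses are not given: they have to be found in the camera images.
- card: green circuit card, 3 mm thick (x), upright in the dock. Origin: middle of its lower edge; z up the card, y to its left seen from the parts side, x out of the flat back. Parts stand out up to 9.5 mm to -x where |y| < 50, z 16 to 60 mm. Lower 42 mm is 160 mm wide, above it 110 mm (a 25 mm shoulder at each end); 90 mm high, 0.14 kg
- card_bar (a point): middle of the aluminium stiffener bar along the card's top edge, at z 85 mm on the card; the bar is 10 mm thick (x), 10 mm high, 106 mm long: grasp it across its thickness. Axes as the card's
- card_corner (a point): lower left corner of the card's flat back: on the card at x 1.5, y 80, z 0 mm; axes as the card's
- dock: fixed card test dock, base 86 x 248 mm; origin under its middle, y along the card slot (left), x to the card's back, z up. Slotted end guides (|y| 73 to 85 mm, slot 6.4 mm) reach up to z 58 mm; the connector (walls up to z 31 mm) carries the card's lower edge at z 20 mm, so the seated card's bar is at z 105 mm
- latch_left (a joint): left latch lever (rad): 0 shut, its nose 2 to 3 mm above the card's shoulder so the card cannot come out; 0.62 fully open. Grows as the thumb tab is pressed down; its foot then lifts the card's corner about 10 mm. Stays where it is left. Hinge pin along x at y +93, z 26 mm on the dock
- latch_left_tab (a point): top of the left latch's thumb tab, 6 mm from its outer end: at x 0, y +123, z 76 mm on the dock when shut, about 25 mm lower and farther out when fully open. The tab is 36 mm long (y), 22 mm wide (x)
- latch_right (a joint): hinge of the right latch lever (rad), the mirror image of the left one: pin at y -93 mm, 0 shut, 0.62 fully open
- latch_right_tab (a point): top of the right latch's thumb tab, at x 0, y -123, z 76 mm on the dock when shut
- rest: fixed sloped inspection rest, base 100 x 226 mm; origin under its middle, z up, front to -x
- rest_bed: tilted bed of the rest: back plate, ledge, steel side stop. Origin: inner corner of the three, 38 mm up; z up the plate (leans back 20 deg, to +x), y along the ledge to the stop. The card lies at x < 0, y < 0. Ledge y -197 to 13, 12 mm deep to a 6 mm lip; plate y -135 to 12, z to 52; stop 12 thick, 44 high (mm). Registered: card_corner at this origin, axes parallel
- flux_bottle: bystander: slim upright bottle with a green spout, 22 mm wide, 123 mm high; origin under its middle
- solder_spool: bystander: spool of solder wire lying on its flange, 56 mm across, 36 mm high; origin under its middle
- screw_tray: bystander: low white tray of screws, 70 x 110 x 18 mm; origin under its middle

How it is judged:
By the outcome, as a careful person would: the job done as asked, in the order asked, and still so for the second after the job is handed in, with the robot touching nothing.
It also fails if it takes over 58 s, if anything falls off the work surface, if the arm or the gripper's body presses on something with over 40 N, if the wrist force passes 120 N, or if a joint passes its speed limit or range.

## Working session

There is one attempt and no reset: what is moved stays moved. The work goes in short steps, Python scripts to look and compute and a shell command to move; the robot and the scene stay as the last step left them, time stands still between calls to the robot, and variables do not carry over. Pictures are saved under pics/ and viewed, at most 10 in all, crops included, and the job is handed in when it is done.

```bash
ls; mkdir -p pics; cat > h.py <<'E'
import numpy as np,cv2
from cell import arm
def world(s):
    d=s["depth"];K=np.array(s["intrinsics"]);T=np.array(s["T"])
    v,u=np.mgrid[:d.shape[0],:d.shape[1]]
    P=np.stack([(u-K[0,2])/K[0,0]*d,-(v-K[1,2])/K[1,1]*d,-d],-1)
    W=P@T[:3,:3].T+T[:3,3]; W[d==0]=np.nan
    return W
def pix(s,p):
    K=np.array(s["intrinsics"]);T=np.array(s["T"]);q=T[:3,:3].T@(np.array(p)-T[:3,3])
    return K[0,0]*q[0]/-q[2]+K[0,2],K[1,1]*-q[1]/-q[2]+K[1,2]
E
python3 - <<'E'
from h import *
o=arm.observe();print(o["time"],o["ee_pos"],np.round(o["eef_rot"],3).tolist(),o["gripper_width"])
ims=[]
for n in["top","side"]:
    s=arm.snapshot(n);W=world(s);np.savez("/tmp/"+n+".npz",W=W,px=s["pixels"]);print(n,np.round(s["T"],3).tolist(),s["intrinsics"])
    cv2.imwrite(f"pics/{n}0.png",s["pixels"][:,:,::-1])
    for l in["card","dock","rest","rest_bed","latch_left","latch_right","flux_bottle","solder_spool","screw_tray"]:
        for r in arm.cut_out(s,l)[:2]:
            w=W[r["pixels"]];w=w[~np.isnan(w[:,0])]
            print(l,round(r["p"],2),np.round(r["rect"]),len(w),np.round(np.percentile(w,[2,50,98],axis=0),3).tolist() if len(w) else "")
E
```

```text
pics
0.0 [0.21580225 0.6124455  0.20669293] [[-0.943, 0.332, -0.001], [0.332, 0.943, -0.002], [0.0, -0.002, -1.0]] 0.09502335760396888
top [[0.025, 0.983, -0.182, 0.346], [-1.0, 0.023, -0.012, 0.13], [-0.008, 0.183, 0.983, 1.458], [0.0, 0.0, 0.0, 1.0]] [[474.04635946   0.         259.5551749 ]
 [  0.         474.04635946 190.80093849]
 [  0.           0.           1.        ]]
card 0.56 [177. 218.  44.  13.] 252 [[0.489, 0.268, 0.028], [0.501, 0.321, 0.105], [0.512, 0.389, 0.116]]
dock 0.8 [149. 208.  94.  41.] 2160 [[0.451, 0.207, 0.003], [0.499, 0.328, 0.015], [0.554, 0.448, 0.079]]
rest 0.87 [301. 203.  78.  42.] 2405 [[0.456, -0.201, 0.007], [0.508, -0.093, 0.016], [0.569, 0.01, 0.086]]
rest 0.59 [250. 154.  21.  17.] 309 [[0.677, 0.127, 0.002], [0.701, 0.154, 0.041], [0.73, 0.18, 0.048]]
rest_bed 0.7 [310. 221.  70.  18.] 802 [[0.466, -0.197, 0.035], [0.494, -0.084, 0.05], [0.515, -0.0, 0.09]]
latch_left 0.61 [155. 212.  16.   8.] 116 [[0.51, 0.415, 0.003], [0.52, 0.439, 0.075], [0.544, 0.467, 0.082]]
latch_right 0.66 [220. 225.  19.  10.] 103 [[0.476, 0.201, 0.017], [0.487, 0.2
[... 1008 characters left out ...]
0.012], [0.57, -0.006, 0.083]]
rest_bed 0.74 [201. 221.  24.  64.] 922 [[0.467, -0.205, 0.036], [0.494, -0.091, 0.048], [0.516, -0.007, 0.086]]
latch_right 0.66 [212. 187.   8.  21.] 68 [[0.478, 0.198, 0.024], [0.489, 0.222, 0.072], [0.497, 0.235, 0.077]]
flux_bottle 0.74 [298. 193.  12.  46.] 260 [[0.702, 0.048, 0.005], [0.711, 0.053, 0.056], [0.722, 0.14, 0.11]]
flux_bottle 0.43 [215. 163.  15.  29.] 217 [[0.487, 0.271, 0.025], [0.504, 0.322, 0.074], [0.516, 0.434, 0.11]]
solder_spool 0.49 [284. 204.  18.  20.] 278 [[0.679, 0.058, 0.005], [0.697, 0.139, 0.032], [0.72, 0.252, 0.067]]
screw_tray 0.8 [285. 195.  35.  16.] 371 [[0.702, 0.058, 0.004], [0.762, 0.294, 0.015], [0.81, 0.37, 0.112]]
```

```bash
python3 - <<'E'
import cv2
t=cv2.imread("pics/top0.png")[115:265,130:400];s=cv2.imread("pics/side0.png")[140:320,180:340]
cv2.imwrite("pics/t1.png",cv2.resize(t,None,fx=2.9,fy=2.9,interpolation=2));cv2.imwrite("pics/s1.png",cv2.resize(s,None,fx=3.3,fy=3.3,interpolation=2))
E
```

```text
(no output)
```

View pics/t1.png

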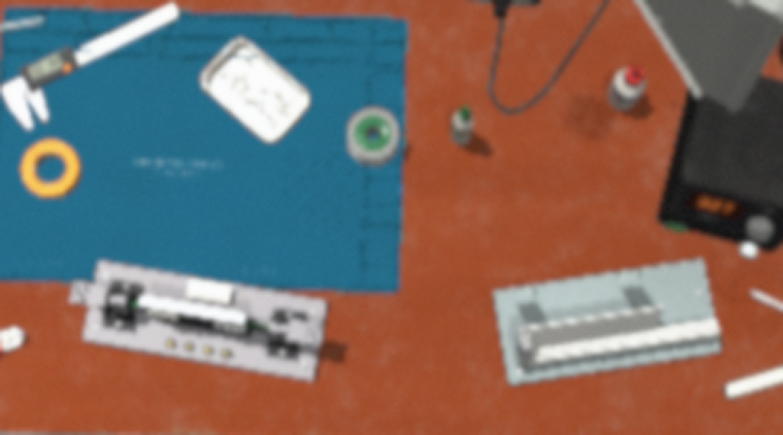

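View pics/s1.png

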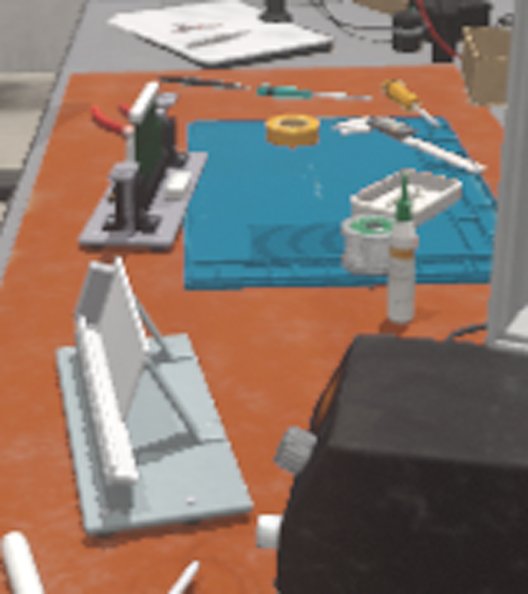

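The top picture shows the dock (crop 85–325, 260–380) and the rest (495–720, 260–380). The stop is at the rest's left end, and the bystanders are well behind. The side picture agrees. I'll move over the dock for a wrist look.

```bash
python3 -m inch '[[-1,-0.47,-0.33,0,1],[-1,-0.47,-0.33,0,1],[-1,-0.47,-0.33,0,1],[-1,-0.47,-0.33,0,1],[-1,-0.47,-0.33,0,1],[-1,-0.47,-0.33,0,1],[-1,-0.47,-0.33,0,1],[-1,-0.47,-0.33,0,1],[-1,-0.47,-0.33,0,1],[-1,-0.47,-0.33,0,1],[-1,-0.47,-0.33,0,1],[-1,-0.47,-0.33,0,1]]'
python3 -m inch '[[-1,-0.47,-0.33,0,1],[-1,-0.47,-0.33,0,1],[0,0,0,1,1],[0,0,0,1,1],[0,0,0,1,1],[0,0,0,1,1],[0,0,0,1,1],[0,0,0,1,1],[0,0,0,1,1],[0,0,0,1,1],[0,0,0,1,1],[0,0,0,1,1]]'
python3 -m inch '[[0,0,0,1,1],[0,0,0,1,1],[0,0,0,1,1],[0,0,0,1,1],[0,0,0,1,1],[0,0,0,1,1],[0,0,0,0,1]]'
python3 - <<'E'
from h import *
o=arm.observe();print(o["time"],o["ee_pos"],np.round(o["eef_rot"],3).tolist())
s=arm.snapshot("wrist");W=world(s);np.savez("/tmp/w1.npz",W=W,px=s["pixels"]);print(np.round(s["T"],3).tolist())
cv2.imwrite("pics/w1.png",cv2.resize(s["pixels"],(800,600))[:,:,::-1])
E
```

```text
time: 2.0
ee_pos: [0.4529, 0.3793, 0.3075]
eef_rot: [[-0.943, 0.332, 0.0], [0.332, 0.943, 0.0], [-0.0, 0.0, -1.0]]
force: [0.8, 0.2, 0.4]
gripper_width: 0.0954
grip_force: 0.0
time: 3.0
ee_pos: [0.4915, 0.3415, 0.3235]
eef_rot: [[-0.348, 0.938, 0.0], [0.938, 0.348, 0.0], [-0.0, 0.0, -1.0]]
force: [-0.4, 0.3, 0.2]
gripper_width: 0.0952
grip_force: 0.0
time: 3.58
ee_pos: [0.4915, 0.3415, 0.3235]
eef_rot: [[0.165, 0.986, 0.0], [0.986, -0.165, -0.0], [-0.0, 0.0, -1.0]]
force: [0.0, -0.5, 1.0]
gripper_width: 0.0948
grip_force: 0.0
3.5833 [0.49147538 0.3415182  0.32348602] [[0.165, 0.986, 0.0], [0.986, -0.165, -0.0], [-0.0, 0.0, -1.0]]
[[0.986, 0.158, 0.049, 0.506], [-0.165, 0.943, 0.288, 0.423], [-0.001, -0.292, 0.956, 0.5], [0.0, 0.0, 0.0, 1.0]]
```

View pics/w1.png

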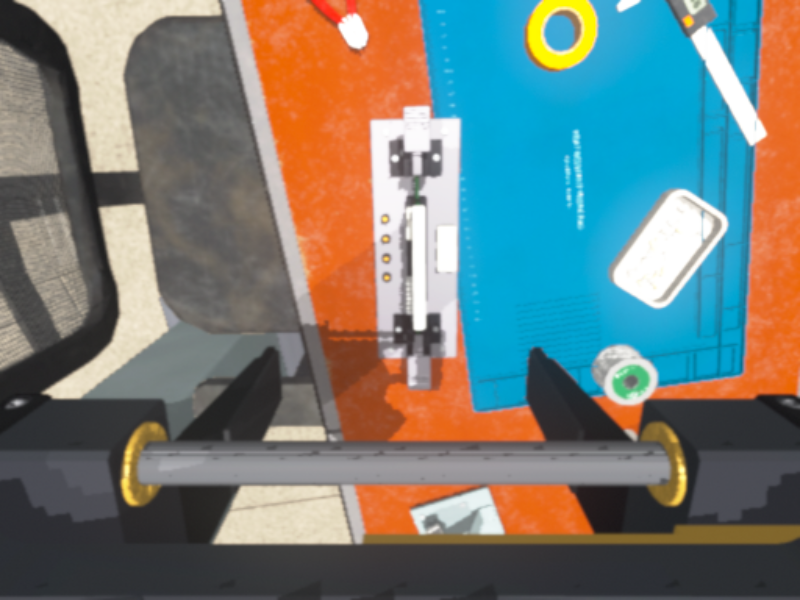

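The wrist view shows the dock upright in the frame. The tabs are at (417,120) and (419,372) and the bar at (419,264), with the parts on the front (left) side. Next I'll measure the dock and rest poses.

```bash
python3 - <<'E'
import numpy as np,cv2
d=np.load("/tmp/w1.npz");W=d["W"].reshape(-1,3)
def sel(P,lo,hi): return P[np.all((P>lo)&(P<hi),axis=1)]
def rect(p):
    (c,s,a)=cv2.minAreaRect((p[:,:2]*1000).astype(np.float32));return len(p),np.round(c,1),np.round(s,1),round(a,1),"z",np.round(np.median(p[:,2]),4)
print("bar",rect(sel(W,[.45,.22,.095],[.56,.44,.125])))
q=sel(W,[.45,.15,.06],[.56,.5,.09])
print("tabs L",rect(q[q[:,1]>.43]),"R",rect(q[q[:,1]<.235]))
print("base",rect(sel(W,[.42,.17,.005],[.58,.48,.025])))
for n in["top","side"]:
    T=np.load(f"/tmp/{n}.npz")["W"].reshape(-1,3)
    print(n,"dockbase",rect(sel(T,[.42,.18,.006],[.58,.48,.03])))
    print(n,"restbase",rect(sel(T,[.42,-.24,.006],[.60,.04,.03])))
    b=sel(T,[.44,-.24,.034],[.58,.04,.1]);print(" restupper",rect(b))
    # height profile
    for z in np.arange(.03,.1,.008):
        k=b[(b[:,2]>z)&(b[:,2]<z+.008)]
        if len(k)>3: print("  z%.3f"%z,len(k),np.round(np.percentile(k[:,:2],[2,50,98],axis=0),3).tolist())
    print(n,"bar",rect(sel(T,[.45,.22,.098],[.56,.44,.125])))
    t=sel(T,[.45,.15,.066],[.56,.5,.09]);print("tabs",rect(t[t[:,1]>.435]) if (t[:,1]>.435).sum()>5 else 0,rect(t[t[:,1]<.235]))
E
```

```text
bar (647, array([502.6, 328.3]), array([106.9,  10.8]), 81.2, 'z', np.float64(0.1094))
tabs L (357, array([520.3, 442. ]), array([27., 21.]), 81.2, 'z', np.float64(0.0753)) R (317, array([486.3, 217.7]), array([36.4, 21.2]), 81.2, 'z', np.float64(0.0754))
base (7649, array([512.7, 325.2]), array([309.5, 135.8]), 89.6, 'z', np.float64(0.0114))
top dockbase (2309, array([500.8, 330.4]), array([158.4, 298.4]), 0.0, 'z', np.float64(0.0122))
top restbase (1705, array([ 510.7, -100.3]), array([178.9, 280.4]), 0.4, 'z', np.float64(0.0129))
 restupper (874, array([508. , -99.1]), array([ 59.9, 210.3]), 10.2, 'z', np.float64(0.0505))
  z0.030 53 [[0.474, -0.198], [0.496, -0.12], [0.54, -0.007]]
  z0.038 289 [[0.468, -0.203], [0.491, -0.11], [0.538, -0.014]]
  z0.046 152 [[0.462, -0.195], [0.487, -0.093], [0.533, -0.003]]
  z0.054 89 [[0.465, -0.138], [0.499, -0.07], [0.53, -0.005]]
  z0.062 73 [[0.467, -0.138], [0.501, -0.056], [0.526, 0.002]]
  z0.070 73 [[0.472, -0.134], [0.503, -0.073], [0.522, 0.0]]
  z0.078 87 [[0.474, -0.138], [0.501, -0.051], [0.518, 0.001]]
  z0.086 57 [[0.476, -0.137
[... 647 characters left out ...]
 z0.038 335 [[0.466, -0.206], [0.492, -0.119], [0.536, -0.011]]
  z0.046 185 [[0.463, -0.203], [0.492, -0.096], [0.532, -0.008]]
  z0.054 104 [[0.465, -0.142], [0.498, -0.062], [0.53, -0.007]]
  z0.062 105 [[0.468, -0.141], [0.498, -0.062], [0.524, -0.008]]
  z0.070 96 [[0.471, -0.141], [0.5, -0.065], [0.52, -0.006]]
  z0.078 111 [[0.475, -0.143], [0.504, -0.067], [0.519, 0.0]]
  z0.086 17 [[0.495, -0.136], [0.502, -0.049], [0.519, -0.005]]
side bar (54, array([503.8, 322.8]), array([107.4,  10.5]), 81.2, 'z', np.float64(0.1085))
tabs (11, array([522.4, 443.7]), array([20.7, 12.8]), 14.3, 'z', np.float64(0.0758)) (47, array([487.4, 215.8]), array([37. , 21.2]), 81.3, 'z', np.float64(0.0755))
```

```bash
python3 -m inch '[[0,0,0,-0.14,-1],[0.51,0.058,0.95,0,-1],[0.51,0.058,0.95,0,-1],[0.51,0.058,0.95,0,-1],[0.51,0.058,0.95,0,-1],[0.51,0.058,0.95,0,-1],[0.51,0.058,0.95,0,-1],[0.51,0.058,0.95,0,-1],[0.51,0.058,0.95,0,-1],[0.51,0.058,0.95,0,-1],[0,0,0,0,-1]]' 20
```

```text
time: 4.55
ee_pos: [0.5189, 0.4523, 0.1029]
eef_rot: [[0.148, 0.989, -0.008], [0.989, -0.148, -0.006], [-0.007, -0.007, -1.0]]
force: [-1.7, -1.5, -1.5]
gripper_width: 0.0271
grip_force: 0.0
```

```bash
python3 -m inch '[[0,0,0,0,-1],[0,0,0,0,-1],[0,0,0,0,-1]]'
```

```text
time: 4.8
ee_pos: [0.5228, 0.4533, 0.1123]
eef_rot: [[0.151, 0.988, 0.003], [0.988, -0.151, 0.002], [0.002, 0.003, -1.0]]
force: [0.9, -0.6, 0.3]
gripper_width: 0.0074
grip_force: 0.0
```

```bash
python3 -m inch '[[0,0,0.25,0,-1],[0,0,0.25,0,-1],[0.15,0,0.1,0,-1],[0.15,0,0.1,0,-1],[0.13,0,0.13,0,-1],[0.13,0,0.13,0,-1],[0.11,0,0.15,0,-1],[0.11,0,0.15,0,-1],[0.09,0,0.16,0,-1],[0.09,0,0.16,0,-1],[0,0,0.1,0,-1],[0,0,0,0,-1]]'
python3 - <<'E'
from h import *
o=arm.observe();print(o["ee_pos"],o["force"])
s=arm.snapshot("top");np.savez("/tmp/t2.npz",W=world(s),px=s["pixels"])
E
```

```text
time: 5.8
ee_pos: [0.5249, 0.4765, 0.0666]
eef_rot: [[0.151, 0.988, -0.001], [0.988, -0.151, -0.001], [-0.001, -0.001, -1.0]]
force: [0.0, -0.4, 0.8]
gripper_width: 0.0007
grip_force: 0.0
[0.52491999 0.47648067 0.0666016 ] [ 0.03037131 -0.35062533  0.7791719 ]
```

```bash
python3 -m inch '[[-0.2,0,-1,0,-1],[-0.2,0,-1,0,-1],[-0.2,0,-1,0,-1],[-0.2,0,-1,0,-1],[-0.2,0,-1,0,-1],[0,0,0,0,-1]]'
python3 - <<'E'
from h import *
s=arm.snapshot("wrist");W=world(s);np.savez("/tmp/w2.npz",W=W)
P=W.reshape(-1,3);a=np.array([.153,.988]);c=np.array([.5026,.3283])
D=np.c_[(P[:,:2]-c)@[.988,-.153],(P[:,:2]-c)@a,P[:,2]]
for y in np.arange(-140,165,5)/1e3:
    k=D[(abs(D[:,0])<.009)&(abs(D[:,1]-y)<.0025)&(D[:,2]<.15)]
    if len(k)>2: print(round(y*1e3),np.round(np.percentile(k[:,2],[10,50,95])*1e3))
cv2.imwrite("pics/w2.png",cv2.resize(s["pixels"],(800,600))[:,:,::-1])
E
```

```text
time: 6.35
ee_pos: [0.5244, 0.4533, 0.2008]
eef_rot: [[0.152, 0.988, 0.009], [0.988, -0.152, 0.007], [0.008, 0.008, -1.0]]
force: [-0.0, -0.5, 1.2]
gripper_width: 0.0002
grip_force: 0.0
-75 [28. 44. 58.]
-70 [34. 47. 50.]
-35 [109. 110. 110.]
-30 [109. 109. 110.]
-25 [109. 110. 110.]
-20 [109. 110. 111.]
-15 [109. 109. 111.]
-10 [109. 109. 110.]
-5 [109. 110. 111.]
0 [109. 110. 111.]
50 [12. 13. 16.]
75 [56. 57. 58.]
80 [57. 58. 71.]
85 [57. 69. 71.]
90 [70. 73. 74.]
95 [75. 76. 76.]
100 [75. 75. 76.]
105 [75. 76. 76.]
110 [75. 75. 77.]
115 [11. 75. 77.]
120 [11. 74. 76.]
125 [-1. 74. 76.]
130 [-1.  0. 75.]
135 [-1. -0.  1.]
140 [-1. -0.  1.]
145 [-2. -1.  1.]
150 [-1. -1.  1.]
155 [-1. -0.  1.]
160 [-1. -0.  1.]
```

View pics/w2.png

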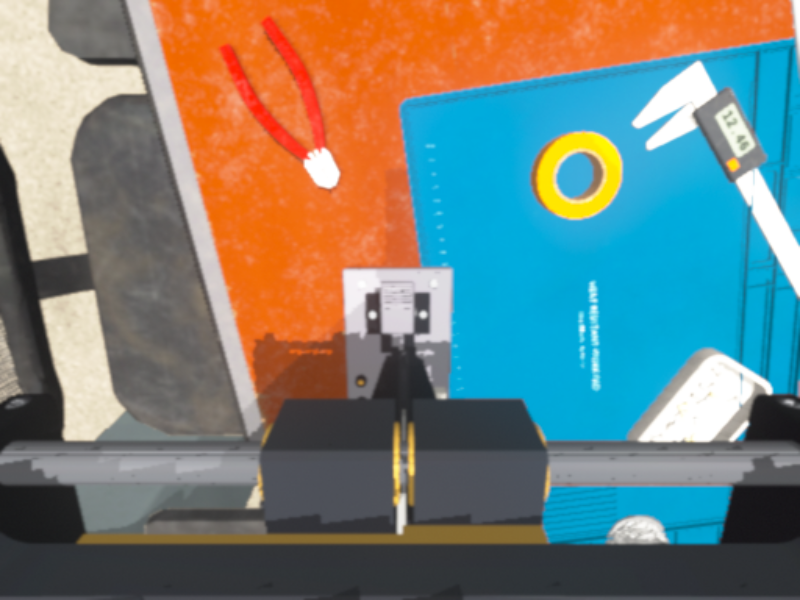

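The tab at (397,305) is still shut, so the finger ran off its outer end. I'll retry further in and straight down.

```bash
python3 -m inch '[[-0.35,-0.1,0,0,-1],[0,0,0.9,0,-1],[0,0,0.9,0,-1],[0,0,0.9,0,-1],[0,0,0.9,0,-1],[0,0,0,0,-1],[0,0,0,0,-1],[0,0,0,0,-1]]'
python3 -m inch '[[0,0,0.2,0,-1],[0,0,0.2,0,-1],[0,0,0.2,0,-1]]'
python3 -m inch '[[0,0,0.15,0,-1],[0,0,0.15,0,-1]]'
```

```text
time: 7.07
ee_pos: [0.5177, 0.4436, 0.1027]
eef_rot: [[0.151, 0.988, -0.0], [0.988, -0.151, -0.0], [-0.0, -0.0, -1.0]]
force: [0.3, 0.7, 0.5]
gripper_width: 0.0003
grip_force: 0.0
time: 7.32
ee_pos: [0.5185, 0.4442, 0.0887]
eef_rot: [[0.151, 0.988, 0.002], [0.988, -0.151, 0.001], [0.002, 0.002, -1.0]]
force: [0.3, -0.5, -0.4]
gripper_width: 0.0004
grip_force: 0.0
time: 7.48
ee_pos: [0.5178, 0.4437, 0.0799]
eef_rot: [[0.151, 0.988, -0.0], [0.988, -0.151, -0.0], [-0.0, -0.0, -1.0]]
force: [0.8, 0.8, -0.5]
gripper_width: 0.0004
grip_force: 0.0
```

```bash
cat >> h.py <<'E'
def prof(ys,name="wrist",c=(.5026,.3283),hw=.009):
    s=arm.snapshot(name);P=world(s).reshape(-1,3);q=P[:,:2]-np.array(c)
    D=np.c_[q@[.988,-.153],q@[.153,.988],P[:,2]]
    for y in ys:
        k=D[(abs(D[:,0])<hw)&(abs(D[:,1]-y/1e3)<.0025)&(D[:,2]<.2)]
        if len(k)>2: print(y,np.round(np.percentile(k[:,2],[10,50,90])*1e3),end="; ")
    print();return s
E
python3 - <<'E'
from h import *
prof(range(75,175,5)); s=prof(range(75,175,5),"side");prof(range(-60,175,5),"top")
cv2.imwrite("pics/s2.png",cv2.resize(s["pixels"][130:230,180:280],(700,600))[:,:,::-1])
E
```

```text
105 [ 11.  12. 141.]; 110 [ 11.  12. 142.]; 115 [ 11.  12. 157.]; 120 [-0. 12. 77.]; 125 [  0. 100. 133.]; 130 [  0. 107. 125.]; 135 [  0. 189. 191.]; 140 [185. 188. 199.]; 145 [176. 187. 188.]; 150 [171. 182. 188.]; 155 [-1. -0.  0.]; 160 [-1. -1.  0.]; 165 [-1. -0.  0.]; 170 [-1. -0.  0.]; 
75 [29. 44. 71.]; 80 [ 41. 172. 182.]; 85 [ 52. 175. 186.]; 90 [ 61. 184. 200.]; 95 [ 71. 192. 198.]; 100 [ 95. 135. 168.]; 105 [ 98. 122. 151.]; 110 [ 83. 131. 152.]; 115 [ 89. 153. 173.]; 120 [ 76.  91. 124.]; 125 [ 79.  95. 107.]; 
-60 [13. 17. 63.]; -55 [ 15.  28. 108.]; -50 [ 29.  62. 115.]; -45 [ 38. 106. 112.]; -40 [ 37.  92. 111.]; -35 [ 34.  79. 113.]; -30 [ 36. 108. 113.]; -25 [ 62.  81. 112.]; -20 [ 32. 109. 114.]; -15 [ 30. 105. 113.]; -10 [ 32.  86. 113.]; -5 [ 30.  72. 108.]; 0 [ 21.  53. 111.]; 5 [ 31. 108. 114.]; 10 [ 28.  79. 112.]; 15 [ 16.  72. 112.]; 20 [ 31.  79. 115.]; 25 [ 29.  80. 111.]; 30 [ 33.  82. 112.]; 35 [ 36.  94. 114.]; 40 [ 33.  84. 111.]; 45 [ 29.  77. 111.]; 50 [ 25. 109. 113.]; 55 [16. 28. 51.]; 60 [13. 34. 60.]; 65 [14. 22. 55.]; 70 [12. 42. 60.]; 75 [31. 60. 69.];
```

View pics/s2.png

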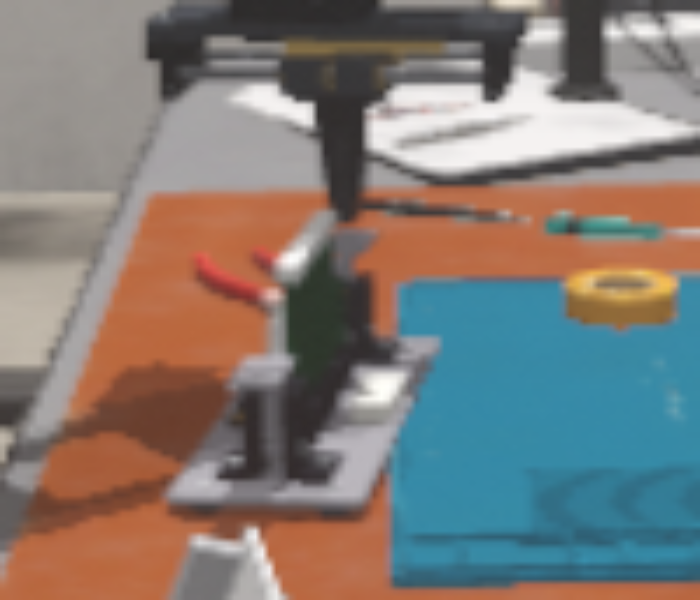

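The picture shows the fingertip at (345,218), with the left tab just behind it at (355,238). I'll check that against the projection.

```bash
python3 - <<'E'
from h import *
s=arm.snapshot("side")
for z in(.035,.055,.075,.095):print(z,pix(s,[.518,.444,z]))
print("tabshut",pix(s,[.5214-.0009,.4498-.01,.076]),"baracross",pix(s,[.5026,.3283,.11]))
o=arm.observe();print(o["time"],o["ee_pos"],o["force"])
E
python3 -m inch '[[0,0,0.1,0,-1],[0,0,0.1,0,-1],[0,0,0,0,-1],[0,0,0,0,-1]]'
python3 - <<'E'
from h import *
s=arm.snapshot("side")
cv2.imwrite("pics/s3.png",cv2.resize(s["pixels"][150:200,200:260],(720,600))[:,:,::-1])
E
```

```text
0.035 (np.float64(229.68654790859927), np.float64(179.3874304102306))
0.055 (np.float64(229.5043339076152), np.float64(174.01715787811634))
0.075 (np.float64(229.3202365460348), np.float64(168.59137830689514))
0.095 (np.float64(229.13422647259983), np.float64(163.10922664637724))
tabshut (np.float64(230.0016990378062), np.float64(168.64502076599263)) baracross (np.float64(223.44268137111604), np.float64(168.5589176300037))
7.6833 [0.51773602 0.4437151  0.080019  ] [-0.2766209  -0.24240671 -0.34728434]
time: 8.02
ee_pos: [0.5177, 0.4436, 0.0749]
eef_rot: [[0.152, 0.988, -0.0], [0.988, -0.152, -0.0], [-0.0, -0.0, -1.0]]
force: [-1.4, -0.4, 0.1]
gripper_width: 0.0003
grip_force: 0.0
```

View pics/s3.png

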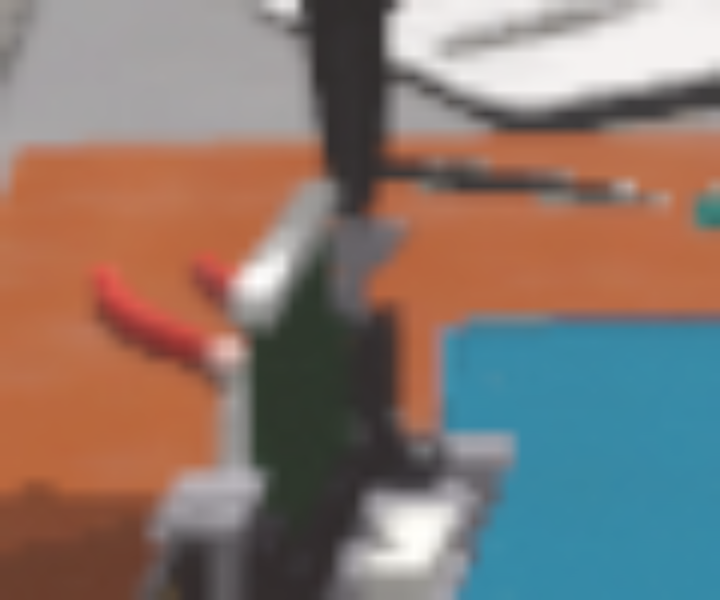

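```bash
python3 - <<'E'
from h import *
s=arm.snapshot("wrist");W=world(s);np.savez("/tmp/w3.npz",W=W)
cv2.imwrite("pics/w3.png",cv2.resize(s["pixels"][150:384,170:340],(580,800//1*0+600))[:,:,::-1])
P=W.reshape(-1,3);q=P[:,:2]-[.5026,.3283];D=np.c_[q@[.988,-.153],q@[.153,.988],P[:,2]]
k=D[(abs(D[:,0])<.016)&(D[:,2]>.03)&(D[:,2]<.09)&(D[:,1]>.09)];print(len(k))
print(np.round(k[::max(1,len(k)//40)]*1e3).astype(int).tolist())
E
```

```text
626
[[-10, 129, 73], [0, 128, 71], [9, 129, 72], [-2, 129, 74], [7, 128, 72], [-5, 129, 75], [4, 129, 76], [-8, 128, 75], [1, 128, 76], [-11, 127, 74], [-2, 128, 76], [8, 127, 75], [-5, 127, 75], [4, 127, 75], [-9, 126, 75], [0, 126, 75], [9, 126, 76], [-3, 126, 77], [6, 126, 77], [-7, 125, 76], [2, 127, 81], [-11, 123, 74], [-2, 124, 75], [8, 125, 76], [-5, 128, 85], [5, 123, 74], [-8, 123, 75], [1, 128, 87], [-11, 122, 74], [-2, 126, 84], [8, 122, 75], [-5, 128, 89], [5, 122, 76], [-3, 126, 87], [10, 121, 75], [8, 121, 77], [8, 120, 76], [7, 118, 76], [8, 118, 77], [10, 115, 75], [10, 113, 75], [9, 110, 76]]
```

View pics/w3.png

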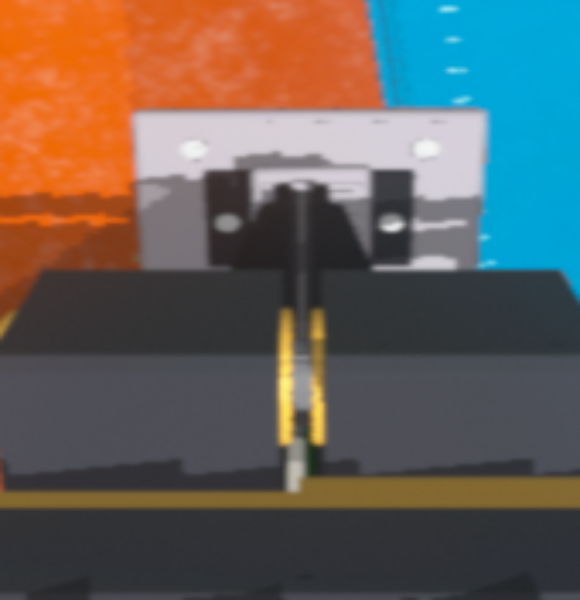

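```bash
python3 - <<'E'
from h import *
for f,tcp in(("w1",[.4915,.3415,.3235]),("w2",[.5244,.4533,.2008]),("w3",[.5177,.4436,.0749])):
    P=np.load(f"/tmp/{f}.npz")["W"].reshape(-1,3);q=P-tcp
    D=np.c_[q[:,:2]@[.988,-.153],q[:,:2]@[.153,.988],q[:,2]]
    k=D[(abs(D[:,0])<.07)&(abs(D[:,1])<.03)&(D[:,2]>-.04)&(D[:,2]<.08)]
    h,e=np.histogram(k[:,2],bins=np.arange(-.04,.081,.005));print(f,dict(zip((e[:-1]*1e3).round().astype(int).tolist(),h.tolist())))
s=arm.snapshot("side");P=world(s).reshape(-1,3);q=P-[.5177,.4436,.0749]
k=q[(abs(q[:,0])<.03)&(abs(q[:,1])<.04)&(q[:,2]>-.04)&(q[:,2]<.08)]
h,e=np.histogram(k[:,2],bins=np.arange(-.04,.081,.005));print(dict(zip((e[:-1]*1e3).round().astype(int).tolist(),h.tolist())))
o=arm.observe();print(o["joint_pos"],o["effort"])
E
```

```text
w1 {-40: 0, -35: 0, -30: 0, -25: 0, -20: 0, -15: 0, -10: 0, -5: 0, 0: 0, 5: 151, 10: 224, 15: 255, 20: 307, 25: 324, 30: 388, 35: 376, 40: 399, 45: 408, 50: 422, 55: 420, 60: 567, 65: 445, 70: 307, 75: 429}
w2 {-40: 0, -35: 0, -30: 0, -25: 0, -20: 0, -15: 0, -10: 0, -5: 0, 0: 0, 5: 43, 10: 55, 15: 80, 20: 109, 25: 125, 30: 144, 35: 176, 40: 193, 45: 98, 50: 85, 55: 44, 60: 50, 65: 0, 70: 0, 75: 29}
w3 {-40: 0, -35: 0, -30: 0, -25: 0, -20: 0, -15: 0, -10: 0, -5: 253, 0: 275, 5: 37, 10: 61, 15: 79, 20: 106, 25: 123, 30: 140, 35: 167, 40: 204, 45: 100, 50: 82, 55: 43, 60: 54, 65: 0, 70: 0, 75: 28}
{-40: 3, -35: 2, -30: 5, -25: 3, -20: 9, -15: 3, -10: 2, -5: 13, 0: 15, 5: 3, 10: 3, 15: 5, 20: 9, 25: 6, 30: 12, 35: 6, 40: 9, 45: 11, 50: 8, 55: 12, 60: 8, 65: 15, 70: 12, 75: 10}
[3.60873572e+01 1.71575532e+01 9.61268365e+01 3.87976935e-04
 6.67071982e+01 4.47989199e+01] [ 5.72678528e-04 -4.69189346e+01 -3.32435989e+01  7.66477059e-02
 -3.03497049e-02 -7.01336103e-05]
```

```bash
python3 - <<'E'
from h import *
for f,tcp in(("w1",[.4915,.3415,.3235]),("w2",[.5244,.4533,.2008])):
    P=np.load(f"/tmp/{f}.npz")["W"].reshape(-1,3);q=P-tcp
    D=np.c_[q[:,:2]@[.988,-.153],q[:,:2]@[.153,.988],q[:,2]]
    k=D[(abs(D[:,0])<.07)&(abs(D[:,1])<.03)&(D[:,2]>0)&(D[:,2]<.03)]
    print(f,np.round(np.percentile(k,[1,50,99],axis=0)*1e3,1).tolist(), "gap", np.round([k[k[:,0]<0][:,0].max()*1e3,k[k[:,0]>0][:,0].min()*1e3],1))
s=arm.snapshot("side");px=s["pixels"];g=px.astype(int).sum(2)
print(pix(s,[.5177,.4436,.0805]),g[158:174,226:233].tolist())
E
```

```text
w1 [[-53.0, -10.4, 6.2], [47.6, 5.6, 20.0], [54.6, 12.4, 29.9]] gap [-46.4  47.6]
w2 [[-7.2, 9.1, 6.9], [0.7, 11.0, 21.3], [7.9, 11.8, 29.9]] gap [-0.3  0.1]
(np.float64(229.18155978418173), np.float64(167.1235065939985)) [[277, 145, 153, 149, 142, 141, 345], [276, 145, 154, 157, 144, 167, 358], [339, 144, 147, 154, 142, 173, 360], [378, 143, 146, 153, 140, 164, 314], [333, 139, 150, 151, 141, 158, 278], [311, 167, 148, 158, 142, 187, 241], [346, 225, 149, 161, 141, 162, 189], [450, 389, 211, 163, 141, 246, 339], [455, 396, 233, 159, 155, 270, 361], [451, 357, 197, 157, 213, 318, 369], [412, 354, 283, 288, 288, 338, 376], [367, 292, 301, 304, 301, 328, 335], [306, 244, 307, 306, 308, 315, 317], [218, 233, 306, 310, 305, 299, 323], [157, 226, 307, 301, 298, 321, 349], [146, 230, 314, 296, 310, 341, 348]]
```

The wrist depth shows the fingertips end about 5.5 mm behind the reported TCP, so tip z = reported z + 5.5 mm. I simply never reached the tab. Now I'll press for real.

```bash
python3 -m inch '[[0.27,-0.05,0,0,-1],[0,0,0.25,0,-1],[0,0,0.15,0,-1],[0.15,0,0.08,0,-1],[0.15,0,0.08,0,-1],[0.13,0,0.1,0,-1],[0.13,0,0.1,0,-1]]'
```

```text
time: 8.8
ee_pos: [0.5209, 0.4672, 0.0587]
eef_rot: [[0.151, 0.988, 0.003], [0.988, -0.151, 0.005], [0.006, 0.003, -1.0]]
force: [-1.3, 3.3, 5.8]
gripper_width: 0.0004
grip_force: 3.3
```

```bash
python3 -m inch '[[0.12,0,0.12,0,-1],[0.12,0,0.12,0,-1],[0.1,0,0.14,0,-1],[0.1,0,0.14,0,-1],[0,0,0,0,-1],[0,0,0,0,-1]]'
```

```text
time: 9.3
ee_pos: [0.5231, 0.478, 0.0462]
eef_rot: [[0.151, 0.988, 0.004], [0.988, -0.151, 0.005], [0.006, 0.004, -1.0]]
force: [-0.3, 3.2, 8.0]
gripper_width: 0.0006
grip_force: 4.3
```

```bash
python3 -m inch '[[0,0,0.12,0,-1],[0,0,0.12,0,-1],[0,0,0,0,-1]]'; python3 -m inch '[[0,0,0.12,0,-1],[0,0,0.12,0,-1],[0,0,0,0,-1]]'
```

```text
time: 9.55
ee_pos: [0.5245, 0.4796, 0.0442]
eef_rot: [[0.151, 0.988, 0.008], [0.988, -0.151, 0.009], [0.01, 0.006, -1.0]]
force: [-2.6, 3.0, 17.6]
gripper_width: 0.0008
grip_force: 8.1
time: 9.8
ee_pos: [0.5263, 0.4817, 0.0419]
eef_rot: [[0.151, 0.988, 0.012], [0.988, -0.151, 0.013], [0.015, 0.01, -1.0]]
force: [-2.7, 5.0, 25.2]
gripper_width: 0.0004
grip_force: 11.6
```

```bash
python3 -m inch '[[0,0,-1,0,-1],[0,0,-1,0,-1],[0,0,-1,0,-1],[0,0,-1,0,-1],[0,0,-1,0,-1],[0,0,0,0,-1],[0,0,0,0,-1]]'
python3 - <<'E'
from h import *
prof(range(80,165,5)); print(arm.observe()["ee_pos"])
E
python3 -m inch '[[-1,0,0,0,-1],[-1,0,0,0,-1],[-1,0,0,0,-1],[-1,0,0,0,-1],[-1,0,0,0,-1],[-1,0,0,0,-1],[-1,0,0,0,-1],[-1,0,0,0,-1],[-1,0,0,0,-1],[-1,0,0,0,-1],[0,0,0,0,-1],[0,0,0,0,-1]]'
python3 - <<'E'
from h import *
s=prof(range(-60,165,5),"top");prof(range(-150,165,5));o=arm.observe();q=o["ee_pos"][:2]-np.array([.5026,.3283]);print(o["ee_pos"],q@[.988,-.153],q@[.153,.988])
E
```

```text
time: 10.38
ee_pos: [0.5222, 0.476, 0.1579]
eef_rot: [[0.151, 0.988, 0.003], [0.988, -0.151, 0.002], [0.002, 0.002, -1.0]]
force: [-0.7, -0.5, -0.5]
gripper_width: 0.0004
grip_force: 0.0
95 [11. 12. 12.]; 100 [20. 29. 37.]; 105 [25. 35. 42.]; 120 [64. 65. 66.]; 125 [62. 63. 65.]; 130 [58. 60. 61.]; 135 [ 0. 56. 58.]; 140 [-1. 52. 55.]; 145 [-1. 48. 51.]; 150 [-1.  0. 48.]; 155 [-1. -1.  1.]; 160 [165. 185. 197.]; 
[0.52120831 0.47518474 0.15555166]
time: 11.43
ee_pos: [0.4823, 0.2271, 0.1538]
eef_rot: [[0.153, 0.988, -0.004], [0.988, -0.153, -0.001], [-0.002, -0.003, -1.0]]
force: [-0.3, -0.4, -0.6]
gripper_width: 0.0003
grip_force: 0.0
10 [113. 117. 119.]; 15 [ 38. 115. 120.]; 20 [ 32. 117. 121.]; 25 [ 65. 117. 123.]; 30 [ 30. 119. 124.]; 35 [ 22. 118. 123.]; 40 [ 30. 116. 118.]; 45 [ 20.  35. 117.]; 60 [13. 20. 71.]; 65 [13. 16. 68.]; 70 [11. 34. 64.]; 75 [10. 57. 65.]; 80 [51. 58. 60.]; 85 [51. 58. 61.]; 90 [44. 62. 63.]; 95 [31. 38. 61.]; 100 [40. 55. 65.]; 105 [47. 68. 73.]; 110 [18. 66. 69.]; 115 [ 9. 40. 66.]; 120 [15. 66. 68.]; 125 [43. 64. 70.]; 130 [-3. 59. 64.]; 135 [ 0. 5
[... 277 characters left out ...]
9. 71.]; -80 [56. 58. 71.]; -75 [23. 57. 70.]; -70 [11. 19. 60.]; -65 [11. 12. 36.]; -60 [ 11. 108. 110.]; -55 [ 12. 109. 110.]; -50 [ 30. 109. 111.]; -45 [ 30. 110. 111.]; -40 [ 30. 110. 112.]; -35 [ 30. 111. 112.]; -30 [ 30. 111. 113.]; -25 [ 30. 112. 113.]; -20 [ 30. 113. 114.]; -15 [ 30. 113. 114.]; -10 [ 30. 114. 115.]; -5 [ 30. 114. 115.]; 0 [ 30. 115. 116.]; 5 [ 30. 115. 116.]; 10 [ 30. 116. 117.]; 15 [ 30. 116. 118.]; 20 [ 30. 117. 118.]; 25 [ 30. 117. 119.]; 30 [ 30. 118. 119.]; 35 [ 30. 118. 119.]; 40 [23. 31. 41.]; 45 [28. 31. 51.]; 50 [28. 31. 51.]; 55 [11. 12. 40.]; 60 [11. 12. 13.]; 65 [11. 12. 12.]; 
[0.4829747  0.22843749 0.15480735] -0.004110835401813066 -0.10166683620999947
```

Left latch is fully open and the card's left corner is up. Now the right one.

```bash
python3 -m inch '[[-0.84,0.16,0,0,-1],[0,0,0.8,0,-1],[0,0,0.8,0,-1],[0,0,0.8,0,-1],[0,0,0.8,0,-1],[0,0,0,0,-1],[0,0,0,0,-1],[0,0,0,0,-1]]'
python3 -m inch '[[0,0,0.2,0,-1],[0,0,0.2,0,-1],[-0.15,0,0.08,0,-1],[-0.15,0,0.08,0,-1],[-0.13,0,0.1,0,-1],[-0.13,0,0.1,0,-1]]'
```

```text
time: 12.2
ee_pos: [0.4849, 0.2076, 0.077]
eef_rot: [[0.151, 0.989, 0.001], [0.989, -0.151, 0.0], [0.0, 0.001, -1.0]]
force: [0.0, 0.6, 0.0]
gripper_width: 0.0006
grip_force: 0.0
time: 12.7
ee_pos: [0.4839, 0.1923, 0.0602]
eef_rot: [[0.151, 0.989, 0.003], [0.989, -0.151, -0.001], [-0.001, 0.004, -1.0]]
force: [-2.4, -5.0, 10.1]
gripper_width: 0.0005
grip_force: 5.6
```

```bash
python3 -m inch '[[-0.12,0,0.12,0,-1],[-0.12,0,0.12,0,-1],[-0.1,0,0.14,0,-1],[-0.1,0,0.14,0,-1],[0,0,0.1,0,-1],[0,0,0,0,-1]]'; python3 -m inch '[[0,0,0.12,0,-1],[0,0,0.12,0,-1],[0,0,0.12,0,-1],[0,0,0,0,-1]]'
```

```text
time: 13.2
ee_pos: [0.4832, 0.1819, 0.0479]
eef_rot: [[0.151, 0.989, 0.003], [0.989, -0.151, -0.001], [-0.0, 0.003, -1.0]]
force: [-11.3, -6.9, 28.5]
gripper_width: 0.0004
grip_force: 13.9
time: 13.53
ee_pos: [0.4845, 0.1813, 0.0457]
eef_rot: [[0.15, 0.989, 0.002], [0.989, -0.15, -0.004], [-0.003, 0.003, -1.0]]
force: [-28.8, -16.9, 66.6]
gripper_width: 0.0006
grip_force: 32.3
```

```bash
python3 -m inch '[[0,0,-1,0,-1],[0,0,-1,0,-1],[0,0,-1,0,-1],[0,0,-1,0,-1],[0,0,-1,0,-1],[0,0,-1,0,0],[1,0,-1,0,0],[1,0,0,0,0],[1,0,0,0,0],[0,0,0,0,0],[0,0,0,0,0]]'
python3 - <<'E'
from h import *
s=prof(range(-160,165,8),hw=.006)
P=world(s).reshape(-1,3);k=P[(P[:,2]>.108)&(P[:,2]<.13)&(P[:,0]>.47)&(P[:,0]<.54)&(P[:,1]>.2)&(P[:,1]<.45)]
print(cv2.minAreaRect((k[:,:2]*1000).astype(np.float32)))
o=arm.observe();q=o["ee_pos"][:2]-np.array([.5026,.3283]);print(o["ee_pos"],q@[.988,-.153],q@[.153,.988],o["gripper_width"])
E
```

```text
time: 14.45
ee_pos: [0.4919, 0.257, 0.208]
eef_rot: [[0.15, 0.989, 0.0], [0.989, -0.15, -0.0], [-0.0, 0.0, -1.0]]
force: [0.1, -0.1, -0.4]
gripper_width: 0.0348
grip_force: 0.0
-144 [-0. 52. 53.]; -136 [-0. 56. 59.]; -128 [12. 62. 64.]; -120 [12. 64. 66.]; -112 [11. 67. 68.]; -104 [40. 48. 72.]; -96 [31. 34. 57.]; -88 [56. 57. 58.]; -80 [39. 57. 73.]; -72 [11. 57. 74.]; -64 [12. 57. 74.]; -56 [12. 52. 74.]; -48 [ 31.  75. 122.]; -40 [ 30.  75. 122.]; -32 [ 30.  75. 122.]; -24 [ 30.  73. 122.]; -16 [ 31.  73. 122.]; -8 [ 31.  74. 122.]; 0 [ 30.  72. 122.]; 8 [ 30.  73. 122.]; 16 [ 30.  72. 121.]; 24 [ 30.  71. 122.]; 32 [ 31.  72. 122.]; 40 [ 31.  74. 122.]; 48 [ 31.  79. 122.]; 56 [11. 51. 73.]; 64 [11. 62. 74.]; 72 [12. 55. 73.]; 80 [35. 57. 70.]; 88 [56. 57. 57.]; 96 [18. 36. 40.]; 104 [11. 12. 12.]; 
((494.3050842285156, 329.92596435546875), (107.85226440429688, 11.221059799194336), 81.21501922607422)
[0.49171294 0.25620269 0.20763816] 0.0002744726216548435 -0.07289786618160952 0.03920813214780198
```

Both latches are open and the card is up level (bar top 122 mm), leaning slightly forward in the slot. Next I'll grasp it centred on the slot plane, which should straighten it.

```bash
python3 -m inch '[[0.97,0,0,0,0],[0.97,0,0,0,0],[0.98,0,0,0,0],[0,0,0.9,0,0],[0,0,0.9,0,0],[0,0,0.9,0,0],[0,0,0.9,0,0],[0,0,0.9,0,0],[0,0,0,0,0],[0,0,0,0,0],[0,0,0,0,0]]' 20
```

```text
time: 15.42
ee_pos: [0.5037, 0.3282, 0.0966]
eef_rot: [[0.152, 0.988, 0.001], [0.988, -0.152, 0.001], [0.001, 0.001, -1.0]]
force: [-0.5, -0.8, 0.3]
gripper_width: 0.0475
grip_force: 0.0
```

```bash
python3 -m inch '[[0,0,0,0,-0.5],[0,0,0,0,-0.6],[0,0,0,0,-0.7],[0,0,0,0,-0.75],[0,0,0,0,-0.8],[0,0,0,0,-0.9],[0,0,0,0,-1],[0,0,0,0,-1],[0,0,0,0,-1]]' 20
python3 - <<'E'
from h import *
s=arm.snapshot("side")
cv2.imwrite("pics/s4.png",cv2.resize(s["pixels"][135:215,190:270],(600,600),interpolation=2)[:,:,::-1])
E
```

```text
time: 16.17
ee_pos: [0.5029, 0.3285, 0.0953]
eef_rot: [[0.152, 0.988, -0.0], [0.988, -0.152, 0.0], [0.0, -0.0, -1.0]]
force: [0.1, -0.0, 1.5]
gripper_width: 0.0096
grip_force: 20.0
```

View pics/s4.png

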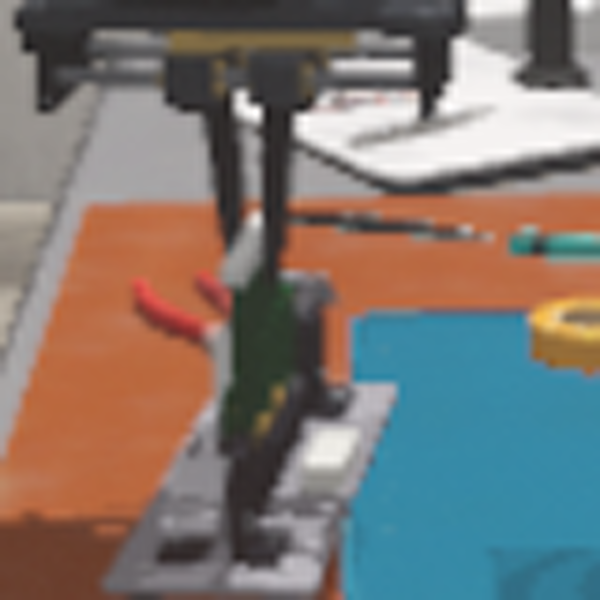

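The card is held (opening 9.6 mm) at (245,250). I'll pull it straight up, gently at first.

```bash
python3 -m inch '[[0,0,-0.2,0,-1],[0,0,-0.3,0,-1],[0,0,-0.4,0,-1],[0,0,-0.4,0,-1],[0,0,-0.5,0,-1],[0,0,-0.5,0,-1],[0,0,-0.5,0,-1],[0,0,-0.6,0,-1],[0,0,-0.8,0,-1],[0,0,-0.8,0,-1],[0,0,0,0,-1]]' 25
cat > rest.py <<'E'
from h import *
def norm(v): return v/np.linalg.norm(v)
out=[]
for n in["top","side"]:
    s=arm.snapshot(n);W=world(s)
    P=W.reshape(-1,3)
    P=P[np.all((P>[.44,-.24,.002])&(P<[.60,.05,.1]),axis=1)];out.append(P);print(n,len(P))
np.savez("/tmp/rest.npz",*out)
from scipy.optimize import least_squares
# plate front plane fit by RANSAC-ish with lean 20deg prior
for n,P in zip(["top","side"],out):
    best=None
    for yaw in np.radians(np.arange(4,16,.25)):
        N=np.array([np.cos(yaw)*np.cos(np.radians(20)),np.sin(yaw)*np.cos(np.radians(20)),-np.sin(np.radians(20))])
        Q=P[(P[:,2]>.05)&(P[:,2]<.09)&(P[:,1]>-.13)&(P[:,1]<-.01)];d=Q@N
        h,e=np.histogram(d,bins=np.arange(d.min(),d.max(),.001));h=np.convolve(h,[1,1,1],"same");i=h.argmax()
        if best is None or h[i]>best[0]: best=(h[i],np.degrees(yaw),e[i]+.0005)
    print(n,"plate",best)
E
python3 rest.py
```

```text
time: 17.13
ee_pos: [0.5053, 0.3298, 0.2268]
eef_rot: [[0.151, 0.988, 0.009], [0.988, -0.151, 0.005], [0.006, 0.008, -1.0]]
force: [0.5, 1.1, 0.4]
gripper_width: 0.0092
grip_force: 25.0
top 3438
side 3087
top plate (np.int64(199), np.float64(10.5), np.float64(0.4257557110590632))
side plate (np.int64(249), np.float64(10.5), np.float64(0.42632975339391))
```

```bash
python3 - <<'E'
from h import *
z=np.load("/tmp/rest.npz");t=np.radians(20)
Ps={"top":z["arr_0"],"side":z["arr_1"]}
# base edges yaw: fit minAreaRect to base plate points z .008-.016
for n,P in Ps.items():
    k=P[(P[:,2]>.0075)&(P[:,2]<.02)&(P[:,0]>.445)]
    m=np.zeros((300,200),np.uint8);ij=((k[:,:2]-[.42,-.25])*1000).astype(int);m[ij[:,1].clip(0,299),ij[:,0].clip(0,199)]=255
    m=cv2.morphologyEx(m,cv2.MORPH_CLOSE,np.ones((7,7)));m=cv2.morphologyEx(m,cv2.MORPH_OPEN,np.ones((5,5)))
    c=max(cv2.findContours(m,0,1)[0],key=cv2.contourArea);(cx,cy),sz,a=cv2.minAreaRect(c);print(n,"base",cx+420,cy-250,sz,a,"z",np.median(k[:,2]))
    for yaw in(9.5,10,10.5,11):
        y=np.radians(yaw);X=np.array([np.cos(y)*np.cos(t),np.sin(y)*np.cos(t),-np.sin(t)]);Y=np.array([-np.sin(y),np.cos(y),0]);Z=np.cross(X,Y)
        D=np.c_[P@X,P@Y,P@Z]; pl=D[(abs(D[:,0]-.426)<.003)&(P[:,2]>.05)]
        print(yaw,len(pl),"plate x",np.round(np.percentile(pl[:,0],50)*1e3,1),"slope mm/m",round(np.polyfit(pl[:,1],pl[:,0],1)[0]*1e3,1),np.round(np.polyfit(pl[:,2],pl[:,0],1)[0]*1e3,1),"y",np.round(np.percentile(pl[:,1],[1,99])*1e3,1),"z",np.round(np.percentile(pl[:,2],[1,99])*1e3,1))
    y=np.radians(10.3);X=np.array([np.cos(y)*np.cos(t),np.sin(y)*np.cos(t),-np.sin(t)]);Y=np.array([-np.sin(y),np.cos(y),0]);Z=np.cross(X,Y);D=np.c_[P@X,P@Y,P@Z]*1e3
    # ledge/lip points right of plate, and profile along z vs x
    r=D[(D[:,0]>400)&(D[:,0]<428)]
    for a in range(404,430,2):
        k=r[(r[:,0]>=a)&(r[:,0]<a+2)&(r[:,1]<-120)];
        if len(k)>4: print("x",a,len(k),"z",np.round(np.percentile(k[:,2],[10,50,90]),1),"ymin",np.round(np.percentile(k[:,1],1),1))
    st=D[(D[:,0]>395)&(D[:,0]<424)&(D[:,2]>r[:,2].max()-25)];print("stop y",np.round(np.percentile(st[:,1],[2,10,50,90,98]),1),"z",np.round(np.percentile(st[:,2],[2,50,98]),1),"x",np.round(np.percentile(st[:,0],[2,50,98]),1),len(st))
E
```

```text
top base 512.8171539306641 -96.74212646484375 (100.60626220703125, 226.4315948486328) 10.060689926147461 z 0.013321517203670696
9.5 214 plate x 427.8 slope mm/m -6.7 3.6 y [-222.1  -78.5] z [209.4 252.8]
10 286 plate x 427.0 slope mm/m -1.2 5.1 y [-226.6  -82.4] z [209.1 252.1]
10.5 307 plate x 425.7 slope mm/m 5.3 14.7 y [-231.8  -86.7] z [208.6 251.5]
11 265 plate x 424.6 slope mm/m 10.0 16.0 y [-235.1  -90.7] z [208.4 250.9]
x 404 20 z [150.4 152.8 165.6] ymin -308.2
x 406 43 z [151.1 161.8 166.7] ymin -307.2
x 408 67 z [152.9 162.1 203.2] ymin -312.1
x 410 110 z [160.3 194.5 203.8] ymin -312.6
x 412 97 z [160.2 185.1 202.8] ymin -290.4
x 414 74 z [161.2 166.9 199.8] ymin -318.7
x 416 73 z [160.9 167.8 197.4] ymin -319.5
x 418 70 z [163.9 192.7 199.1] ymin -295.9
x 420 57 z [162.9 195.4 199.5] ymin -318.7
x 422 44 z [192.4 197.7 221.1] ymin -307.3
x 424 157 z [195.3 220.  245.2] ymin -298.2
x 426 163 z [197.4 223.  246.2] ymin -290.7
stop y [-189.2 -112.2  -90.5  -85.1  -84. ] z [231.2 240.1 244.7] x [409.1 416.  423.8] 34
side base 512.5497436523438 -98.58702087402344 (100.163864
[... 238 characters left out ...]
x 426.1 slope mm/m -1.1 15.1 y [-233.6  -92.1] z [208.6 247.4]
11 331 plate x 424.7 slope mm/m 9.2 18.4 y [-237.8  -97.2] z [208.1 246.9]
x 406 19 z [158.3 159.5 160.6] ymin -297.5
x 408 60 z [159.3 160.9 162.2] ymin -299.5
x 410 142 z [161.4 193.8 200.2] ymin -297.4
x 412 110 z [161.8 163.9 201.5] ymin -299.0
x 414 95 z [162.4 176.6 187.8] ymin -298.0
x 416 84 z [162.9 165.  194.8] ymin -299.7
x 418 107 z [164.1 167.5 195.4] ymin -296.7
x 420 60 z [164.5 194.6 195.6] ymin -299.6
x 422 56 z [167.5 194.6 195.8] ymin -299.4
x 424 75 z [167.7 195.1 220.1] ymin -300.0
x 426 354 z [195.6 219.7 243.4] ymin -295.9
stop y [-98.8 -98.4 -95.3 -88.4 -85.8] z [224.1 232.5 239.4] x [409.5 416.  423.7] 57
```

```bash
python3 -m inch '[[-0.4,0.05,0,0,-1],[-0.8,0.1,0,0,-1],[-0.96,0.118,0,0,-1],[-0.96,0.118,0,0,-1],[-0.96,0.118,0,0,-1],[-0.96,0.118,0,0,-1],[-0.96,0.118,0,0,-1],[-0.96,0.118,0,0,-1],[-0.96,0.118,0,0,-1],[-0.96,0.118,0,0,-1],[-0.96,0.118,0,0,-1],[-0.96,0.118,0,0,-1]]'
python3 -m inch '[[-0.96,0.118,0,0,-1],[-0.96,0.118,0,0,-1],[-0.96,0.118,0,0,-1],[-0.96,0.118,0,0,-1],[-0.96,0.118,0,0,-1],[-0.7,0.1,0,0,-1],[-0.3,0.05,0,0,-1],[-0.3,0,0,-0.6,-1],[0,0,0,-0.8,-1],[0,0,0,-0.8,-1],[0,0,0,-0.8,-1],[0,0,0,-0.78,-1]]'
python3 -m inch '[[0,0,0,0,-1],[0,0,0,0,-1],[0,0,0,0,-1]]'
python3 - <<'E'
from h import *
o=arm.observe();e=o["ee_pos"];print(o["time"],e,np.round(o["eef_rot"],3).tolist(),o["gripper_width"])
y=np.radians(10.1)
for n in["side","top","wrist"]:
    s=arm.snapshot(n);W=world(s);P=W.reshape(-1,3);q=P-e
    D=np.c_[q[:,:2]@[np.cos(y),np.sin(y)],q[:,:2]@[-np.sin(y),np.cos(y)],q[:,2]]*1e3
    k=D[(abs(D[:,0])<25)&(abs(D[:,1])<90)&(D[:,2]>-75)&(D[:,2]<40)]
    for a in range(-75,40,8):
        m=k[(k[:,2]>=a)&(k[:,2]<a+8)]
        if len(m)>3: print(n,a,len(m),np.round(np.percentile(m[:,0],[5,50,95]),1),np.round(np.percentile(m[:,1],[2,98]),1))
    if n=="side": cv2.imwrite("pics/s5.png",cv2.resize(s["pixels"][110:320,130:340],(600,600),interpolation=2)[:,:,::-1])
E
```

```text
time: 18.23
ee_pos: [0.4933, 0.0548, 0.218]
eef_rot: [[0.152, 0.988, -0.004], [0.988, -0.152, -0.0], [-0.001, -0.004, -1.0]]
force: [-0.8, 0.4, -2.3]
gripper_width: 0.0094
grip_force: 25.0
time: 19.23
ee_pos: [0.4891, -0.0967, 0.2187]
eef_rot: [[-0.18, 0.984, -0.002], [0.984, 0.18, 0.001], [0.001, -0.002, -1.0]]
force: [-0.6, 0.0, -1.7]
gripper_width: 0.0097
grip_force: 25.0
time: 19.48
ee_pos: [0.4897, -0.0968, 0.2195]
eef_rot: [[-0.176, 0.984, -0.001], [0.984, 0.176, 0.0], [0.001, -0.001, -1.0]]
force: [-0.2, -0.5, -1.1]
gripper_width: 0.0099
grip_force: 25.0
19.4833 [ 0.48966794 -0.09676508  0.2194755 ] [[-0.176, 0.984, -0.001], [0.984, 0.176, 0.0], [0.001, -0.001, -1.0]] 0.009930900450446912
side -67 14 [-0.7 -0.4  2. ] [-81.   17.3]
side -59 19 [-0.7 -0.3  2.3] [-81.3  -6.5]
side -51 14 [-2.5 -0.4  2.5] [-80.2 -23.1]
side -43 16 [-3.5 -0.6  1.1] [-81.7 -45.5]
side -35 40 [-9.3 -2.6  1.4] [-80.3  25.1]
side -27 48 [-9.5 -4.2  1.7] [-80.4  42.4]
side -19 39 [-9.4 -3.8  1.2] [-56.4  20.1]
side -11 76 [-9.2 -4.1  1.5] [-55.8  41.3]
side -3 22 [-1.6 -0.6  2.2] [-55.7  22.9]
side 5 20
[... 329 characters left out ...]
-19 4 [-1.5  0.3  2.1] [47.6 69.1]
top -11 16 [-8.7 -5.5 -1. ] [30.6 52.3]
top -3 6 [-7.6 -3.8 -0.3] [30.2 52.9]
top 21 31 [-3.3  0.7  5.4] [31.3 52.5]
top 29 5 [-1.   1.8  3.6] [32.3 49.9]
wrist -51 4 [-3.1 -2.1 -0.5] [45.1 77. ]
wrist -43 10 [-3.1 -1.7  1.4] [45.2 79.2]
wrist -35 79 [-3.6 -2.2 -0.9] [46.7 69.9]
wrist -27 231 [-5.2  1.   2.3] [45.9 78.3]
wrist -19 31 [-9.1 -2.7  2. ] [24.9 54.3]
wrist -11 259 [-8.9 -7.  -5. ] [20.5 54.1]
wrist -3 12 [-0.7  0.7  2.1] [53.5 54.4]
wrist 5 71 [-8.   1.   9.5] [ 9.3 54.2]
wrist 13 184 [-9.4  0.5 10.9] [ 9.3 54.2]
wrist 21 2956 [-4.1  0.5  5.5] [-50.6  51.6]
wrist 29 293 [-11.4  -4.1  12.7] [-3.2 11.6]
wrist 37 118 [-11.4   5.7  13.5] [-8.1 11.6]
```

View pics/s5.png

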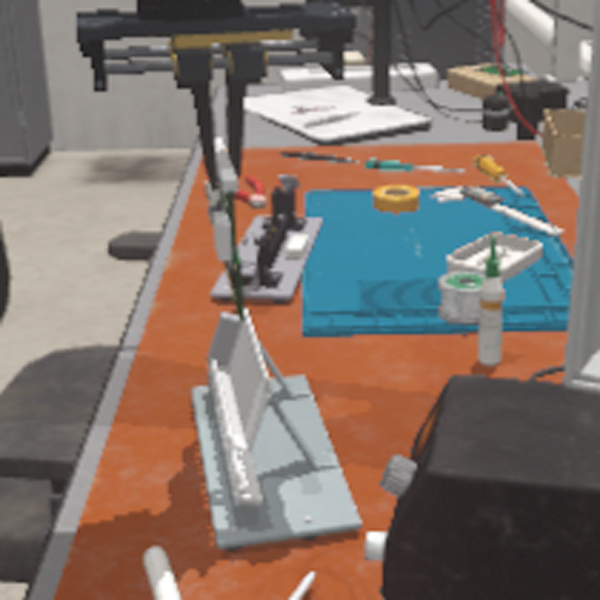

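The card is upright over the rest, parts to the front. The rest's lip runs (215,330)–(245,500). Now lowering.

```bash
python3 -m inch '[[-0.37,-0.08,0.3,0,-1],[0,0,0.6,0,-1],[0,0,0.6,0,-1],[0,0,0.6,0,-1],[0,0,0.6,0,-1],[0,0,0.6,0,-1],[0,0,0.5,0,-1],[0,0,0.3,0,-1],[0,0,0,0,-1],[0,0,0,0,-1],[0,0,0,0,-1]]'
python3 - <<'E'
from h import *
o=arm.observe();e=o["ee_pos"];print(e)
y=np.radians(10.1);O=np.array([.4775,-.0119,.038])
for n in["side","top"]:
    s=arm.snapshot(n);W=world(s);P=W.reshape(-1,3);q=P-O
    D=np.c_[q[:,:2]@[np.cos(y),np.sin(y)],q[:,:2]@[-np.sin(y),np.cos(y)],q[:,2]]*1e3
    k=D[(abs(D[:,0])<35)&(D[:,1]>-210)&(D[:,1]<20)&(D[:,2]>-5)&(D[:,2]<60)]
    for a in range(-4,60,4):
        m=k[(k[:,2]>=a)&(k[:,2]<a+4)&(k[:,1]<-145)];
        if len(m)>2: print(n,a,len(m),np.round(np.percentile(m[:,0],[5,25,50,75,95]),1),np.round(np.percentile(m[:,1],[2,98]),1))
    if n=="side": cv2.imwrite("pics/s6.png",cv2.resize(s["pixels"][180:310,165:295],(600,600),interpolation=2)[:,:,::-1])
E
```

```text
time: 20.55
ee_pos: [0.4904, -0.1068, 0.1186]
eef_rot: [[-0.177, 0.984, 0.002], [0.984, 0.177, -0.001], [-0.001, 0.001, -1.0]]
force: [0.5, 0.9, -1.5]
gripper_width: 0.0097
grip_force: 25.0
[ 0.49042598 -0.1068164   0.1186498 ]
side -4 39 [-14.8  -2.5  -0.5   1.3   2.3] [-196.9 -148.2]
side 0 68 [-14.7  -8.3  -6.1  -3.5  -0.6] [-197.3 -147.3]
side 4 16 [-14.3 -13.8 -13.5 -12.9 -12. ] [-196.7 -148.1]
side 8 29 [-12.8 -12.2 -11.2 -10.2  -9.7] [-196.3 -147.1]
side 16 3 [-4.1 -4.1 -4.  -3.5 -3.1] [-175.8 -153.2]
side 20 4 [-4.1 -3.9 -3.4 -2.9 -2.7] [-176.9 -153. ]
side 24 6 [-4.1 -4.1 -4.  -3.  -2.5] [-176.  -154.5]
side 32 3 [-3.9 -3.2 -2.3 -2.3 -2.3] [-175.8 -174.9]
side 36 7 [-6.3 -5.  -4.  -3.1 -2.2] [-177.3 -167.1]
side 40 6 [-6.9 -6.2 -4.3 -2.5 -1.9] [-176.5 -166.6]
side 44 9 [-6.4 -4.9 -4.5 -3.7 -2.6] [-178.2 -163.9]
side 48 15 [-8.5 -5.8 -4.4 -3.7 -1.6] [-177.  -146.8]
side 52 9 [-10.   -5.8  -4.2  -3.4  -2.2] [-177.  -145.7]
side 56 16 [-10.4  -4.1  -3.3  -2.6  -1.7] [-175.8 -145.4]
```

View pics/s6.png

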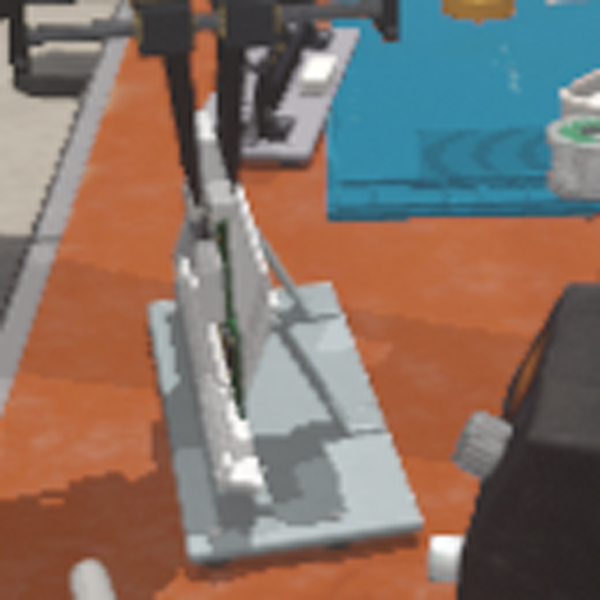

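The card (edge at (240,400)) hangs between lip and plate, about 14 mm above the ledge and 16 mm from the stop. Lowering gently to contact.

```bash
python3 -m inch '[[0,0,0.2,0,-1],[0,0,0.15,0,-1],[0,0,0.08,0,-1],[0,0,0,0,-1],[0,0,0,0,-1]]'; python3 -m inch '[[0,0,0.05,0,-1],[0,0,0.04,0,-1],[0,0,0,0,-1],[0,0,0,0,-1]]'
```

```text
time: 21.07
ee_pos: [0.4895, -0.1064, 0.1066]
eef_rot: [[-0.177, 0.984, -0.001], [0.984, 0.177, 0.0], [0.0, -0.001, -1.0]]
force: [-0.3, -0.1, -1.1]
gripper_width: 0.0099
grip_force: 25.0
time: 21.4
ee_pos: [0.4897, -0.1065, 0.1047]
eef_rot: [[-0.177, 0.984, -0.0], [0.984, 0.177, 0.0], [0.0, -0.0, -1.0]]
force: [1.3, -0.9, -1.5]
gripper_width: 0.0095
grip_force: 25.0
```

```bash
python3 -m inch '[[0,0,0.04,0,-1],[0,0,0.03,0,-1],[0,0,0,0,-1],[0,0,0,0,-1]]'; python3 -m inch '[[0,0,0.05,0,-1],[0,0,0,0,-1],[0,0,0,0,-1]]'
```

```text
time: 21.73
ee_pos: [0.4897, -0.1065, 0.1029]
eef_rot: [[-0.177, 0.984, -0.0], [0.984, 0.177, 0.0], [0.0, -0.0, -1.0]]
force: [-0.0, 0.5, -1.5]
gripper_width: 0.0099
grip_force: 25.0
time: 21.98
ee_pos: [0.4904, -0.1067, 0.1025]
eef_rot: [[-0.177, 0.984, 0.001], [0.984, 0.177, -0.0], [-0.001, 0.001, -1.0]]
force: [0.4, -0.4, 2.9]
gripper_width: 0.0099
grip_force: 25.0
```

Contact. I'll release while following, so the front finger tips the card gently back onto the plate.

```bash
python3 -m inch '[[0,0,0,0,-0.72],[0,0.1,0,0,-0.62],[0,0.1,0,0,-0.51],[0,0.1,0,0,-0.4],[0,0.1,0,0,-0.3],[0,0.1,0,0,-0.2],[0,0.1,0,0,-0.16],[0,0,0,0,-0.16],[0,0,0,0,-0.16]]' 10
python3 -m inch '[[0,0.1,0,0,-0.16],[0,0.1,0,0,-0.16],[0,0.1,0,0,-0.16],[0,0.1,0,0,-0.16],[0,0.1,0,0,-0.16],[0,0.1,0,0,-0.16],[0,0.1,0,0,-0.16],[0,0,0,0,-0.16],[0,0,0,0,-0.16]]' 10
python3 - <<'E'
from h import *
y=np.radians(10.1);t=np.radians(20);O=np.array([.4775,-.0119,.038])
X=np.array([np.cos(y)*np.cos(t),np.sin(y)*np.cos(t),-np.sin(t)]);Y=np.array([-np.sin(y),np.cos(y),0]);Z=np.cross(X,Y)
o=arm.observe();print(o["ee_pos"],(o["ee_pos"]-O)@np.c_[X,Y,Z]*1e3)
for n in["side","wrist"]:
    s=arm.snapshot(n);D=(world(s).reshape(-1,3)-O)@np.c_[X,Y,Z]*1e3
    k=D[(abs(D[:,0])<40)&(D[:,1]>-190)&(D[:,1]<20)]
    for a in range(0,104,8):
        m=k[(k[:,2]>=a)&(k[:,2]<a+8)];m=m[(abs(m[:,0])<25)]
        if len(m)>3: print(n,a,len(m),np.round(np.percentile(m[:,0],[5,25,50,75,95]),1),np.round(np.percentile(m[:,1],[2,98]),1))
E
```

```text
time: 22.73
ee_pos: [0.5047, -0.1038, 0.1017]
eef_rot: [[-0.177, 0.984, 0.0], [0.984, 0.177, -0.0], [-0.0, 0.0, -1.0]]
force: [1.2, -0.4, -0.3]
gripper_width: 0.0396
grip_force: 0.2
time: 23.48
ee_pos: [0.5218, -0.1007, 0.1017]
eef_rot: [[-0.177, 0.984, -0.0], [0.984, 0.177, 0.0], [0.0, -0.0, -1.0]]
force: [-1.1, -0.6, 0.3]
gripper_width: 0.0398
grip_force: 0.0
[ 0.52184097 -0.1007142   0.10168854] [  4.60264557 -95.21379668  69.45115152]
side 0 229 [-15.2 -14.3 -10.1  -4.   -2.4] [-184.2    2.9]
side 8 83 [-15.8  -4.4  -3.8  -3.4  -2.2] [-175.    6.]
side 16 86 [-16.   -6.7  -5.8  -3.3  -0.7] [-175.4    5.4]
side 24 88 [-14.7  -6.5  -4.5  -2.7  20.3] [-175.1    4.3]
side 32 129 [-14.9 -11.   -6.8  -3.4  10.8] [-175.     5.6]
side 40 78 [-13.5 -11.2  -6.   -3.   -0.5] [-173.9   10.4]
side 48 89 [-11.7 -10.5  -6.2  -3.7  -1.2] [-151.3  -16.2]
side 56 75 [-10.3  -3.6  -2.7  -2.2  -1.5] [-150.9  -45.7]
side 64 64 [-18.3  -2.9  -2.5  -2.1  -1.4] [-150.6  -46.4]
side 72 44 [-22.5  -6.9  -2.4  -2.   -0.8] [-151.3  -53. ]
side 80 80 [-20.3  -5.7  -5.2  -1.9  23. ] [-150.4  -52.3]
side 88 10
[... 185 characters left out ...]
 -4.   -0.4  -0.1] [-105.3    9.5]
wrist 16 337 [-17.3  -6.8  -4.1  -2.2   0. ] [-105.1    9.8]
wrist 24 699 [-17.2  -5.7  -3.5  18.3  23.5] [-115.1    8.8]
wrist 32 1012 [-16.8  -7.8  -3.6   8.1  14.1] [-116.2    8.6]
wrist 40 1526 [-15.9  -9.4  -3.6  -0.8   0.1] [-138.7   11.7]
wrist 48 1388 [-11.6  -6.9  -3.3   0.2   2. ] [-134.     9.7]
wrist 56 1180 [-10.8  -7.9  -4.6  -3.   -2.7] [-131.3  -43.2]
wrist 64 594 [-16.8  -3.2  -2.8  -2.6  -2.4] [-126.   -41.6]
wrist 72 152 [-23.3 -20.2 -18.8 -17.1  -1.9] [-104.9  -41.1]
wrist 80 863 [-22.5  -6.1  -5.8  -5.6  20.7] [-144.   -42.8]
wrist 88 2577 [-5.7 -3.8 -1.2  1.5  4. ] [-145.8  -44.4]
wrist 96 165 [14.3 15.3 16.5 18.8 22.1] [-105.3  -83.5]
```

The card lies flat against the plate, with its front face at −3 mm all the way up. I'll lift clear and check the neighbours before going to its right end.

```bash
python3 -m inch '[[0,0,-0.5,0,-0.16],[0,0,-0.8,0,-0.16],[0,0,-0.9,0,-0.16],[0,0,-0.9,0,-0.16],[0,0,-0.9,0,-0.5],[0,0,0,0,-1],[0,0,0,0,-1]]' 10
python3 - <<'E'
from h import *
o=arm.observe();print(o["ee_pos"],o["time"])
P=np.load("/tmp/top.npz")["W"].reshape(-1,3);Q=np.load("/tmp/side.npz")["W"].reshape(-1,3);P=np.r_[P,Q]
k=P[(P[:,0]>.42)&(P[:,0]<.75)&(P[:,1]>-.36)&(P[:,1]<-.05)&(P[:,2]>.02)]
for x in np.arange(.42,.75,.03):
    print(round(x,2),[int(1e3*np.nanmax(np.r_[0,k[(abs(k[:,0]-x)<.015)&(abs(k[:,1]-yy)<.02),2]])) for yy in np.arange(-.34,-.05,.04)])
E
```

```text
time: 24.17
ee_pos: [0.5228, -0.1011, 0.2042]
eef_rot: [[-0.177, 0.984, 0.004], [0.984, 0.177, -0.001], [-0.002, 0.004, -1.0]]
force: [-0.3, 0.3, -0.1]
gripper_width: 0.0253
grip_force: 0.0
[ 0.52279087 -0.1010808   0.20423646] 24.1667
0.42 [0, 0, 0, 0, 0, 0, 0, 0]
0.45 [0, 21, 23, 23, 0, 0, 20, 0]
0.48 [30, 22, 0, 0, 50, 54, 55, 67]
0.51 [29, 22, 0, 52, 52, 91, 91, 91]
0.54 [0, 0, 0, 0, 20, 66, 61, 0]
0.57 [0, 0, 35, 30, 22, 22, 0, 0]
0.6 [0, 94, 100, 95, 64, 33, 0, 0]
0.63 [0, 108, 112, 110, 114, 102, 0, 0]
0.66 [0, 112, 113, 114, 111, 106, 0, 0]
0.69 [0, 110, 112, 112, 112, 0, 0, 0]
0.72 [0, 113, 112, 302, 375, 0, 0, 0]
0.75 [0, 110, 112, 373, 378, 374, 71, 0]
```

```bash
python3 -m inch '[[-0.8,-0.15,0,0,-1],[-0.85,-0.15,0,0,-1],[-0.85,-0.15,0,0,-1],[-0.85,-0.15,0,0,-1],[-0.82,-0.15,0,0,-1],[0,0,0.7,0,-1],[0,0,0.7,0,-1],[0,0,0.7,0,-1],[0,0,0.7,0,-1],[0,0,0,0,-1],[0,0,0,0,-1]]' 10
cat > bed.py <<'E'
from h import *
y=np.radians(10.1);t=np.radians(20);O=np.array([.4775,-.0119,.038])
X=np.array([np.cos(y)*np.cos(t),np.sin(y)*np.cos(t),-np.sin(t)]);Y=np.array([-np.sin(y),np.cos(y),0]);Z=np.cross(X,Y)
o=arm.observe();e=o["ee_pos"]-O;print(o["time"],"h",e[:2]@[np.cos(y),np.sin(y)]*1e3,"Y",e@Y*1e3,"tip z",(o["ee_pos"][2]+.0055)*1e3,o["gripper_width"],o["force"])
s=arm.snapshot("side");W=world(s);D=(W.reshape(-1,3)-O)@np.c_[X,Y,Z]*1e3
for a in range(6,96,8):
    m=D[(D[:,2]>=a)&(D[:,2]<a+8)&(D[:,0]>-8)&(D[:,0]<6)&(D[:,1]>-180)&(D[:,1]<3)]
    if len(m)>3: print(a,len(m),np.round(np.percentile(m[:,0],[5,50,95]),1),np.round(np.percentile(m[:,1],[1,3,97]),1))
E
python3 bed.py
```

```text
time: 25.08
ee_pos: [0.5201, -0.2059, 0.1294]
eef_rot: [[-0.177, 0.984, -0.004], [0.984, 0.177, 0.002], [0.003, -0.004, -1.0]]
force: [0.1, -0.4, 0.1]
gripper_width: 0.0004
grip_force: 0.0
25.0833 h 7.947174977416233 Y -198.46314732354756 tip z 134.89000104986332 0.00038714625590678984 [ 0.10118083 -0.3728619   0.09818374]
6 80 [-4.6 -3.7 -1.9] [-175.7 -175.2    1.3]
14 61 [-6.6 -4.3 -1.2] [-175.3 -175.2    1.7]
22 53 [-6.7 -4.4 -1.6] [-176.5 -176.     1.1]
30 69 [-6.8 -3.8 -0.6] [-176.9 -176.5    2.6]
38 57 [-7.3 -3.1 -0.2] [-174.9 -174.2    1.5]
46 41 [-7.1 -4.3  0.4] [-152.  -151.4   -4.7]
54 37 [-7.6 -4.4 -1.1] [-151.2 -150.8  -55.8]
62 8 [-2.6 -1.8  0.2] [-152.1 -151.9 -145.9]
70 9 [-2.4 -1.5  0. ] [-152.3 -152.2 -144.3]
78 15 [-4.  -0.8  3.9] [-151.  -150.7 -147. ]
86 30 [-4.3  0.9  3.6] [-150.4 -149.6 -106.5]
```

```bash
python3 -m inch '[[0,0.08,0.6,0,-1],[0,0,0.7,0,-1],[0,0,0.7,0,-1],[0,0,0.6,0,-1],[0,0,0.4,0,-1],[0,0,0,0,-1],[0.15,0,0,0,-1],[0.15,0,0,0,-1],[0.08,0,0,0,-1],[0.05,0,0,0,-1],[0,0,0,0,-1],[0,0,0,0,-1]]'
python3 bed.py | head -1
python3 -m inch '[[0.06,0,0,0,-1],[0.06,0,0,0,-1],[0.06,0,0,0,-1],[0.06,0,0,0,-1],[0.06,0,0,0,-1],[0.06,0,0,0,-1],[0,0,0,0,-1],[0,0,0,0,-1]]'
python3 bed.py
```

```text
time: 26.13
ee_pos: [0.5221, -0.1957, 0.0573]
eef_rot: [[-0.177, 0.984, 0.001], [0.984, 0.177, -0.0], [-0.001, 0.001, -1.0]]
force: [-0.2, -0.3, -0.5]
gripper_width: 0.0005
grip_force: 0.0
26.1333 h 11.648066538675062 Y -188.813806317727 tip z 62.77757122482347 0.0005013614165711106 [-0.16722953 -0.31556912 -0.48959425]
time: 26.85
ee_pos: [0.5202, -0.1867, 0.0568]
eef_rot: [[-0.177, 0.984, 0.0], [0.984, 0.177, 0.0], [0.0, 0.0, -1.0]]
force: [1.3, -0.6, -0.0]
gripper_width: 0.0007
grip_force: 0.3
26.85 h 11.40020965354762 Y -179.58885159090545 tip z 62.25409046452837 0.0006668394814027504 [ 1.25397099 -0.64613153 -0.04921753]
6 69 [-3.9 -3.4 -2.2] [-168.2 -167.7  -15. ]
14 50 [-6.6 -3.8 -2.3] [-167.5 -167.4  -25.3]
22 34 [-7.  -5.4 -2.4] [-167.3 -167.1    1.2]
30 15 [-7.2 -6.1 -4.5] [-158.7 -158.   -77. ]
```

```bash
python3 -m inch '[[0.06,0,0,0,-1],[0.06,0,0,0,-1],[0.06,0,0,0,-1],[0.04,0,0,0,-1],[0,0,0,0,-1],[0,0,0,0,-1]]'; python3 -m inch '[[0.04,0,0,0,-1],[0.04,0,0,0,-1],[0,0,0,0,-1],[0,0,0,0,-1]]'; python3 bed.py
```

```text
time: 27.4
ee_pos: [0.5191, -0.1812, 0.0566]
eef_rot: [[-0.177, 0.984, -0.0], [0.984, 0.177, 0.0], [0.0, -0.0, -1.0]]
force: [0.6, -0.4, 0.3]
gripper_width: 0.0003
grip_force: 0.2
time: 27.73
ee_pos: [0.5188, -0.1793, 0.0566]
eef_rot: [[-0.177, 0.984, -0.0], [0.984, 0.177, 0.0], [0.0, -0.0, -1.0]]
force: [0.2, 0.0, 0.6]
gripper_width: 0.0002
grip_force: 0.2
27.7333 h 11.283132076888567 Y -172.081375051277 tip z 62.1228146818521 0.00023637569750117684 [0.15545481 0.04069198 0.63863586]
6 71 [-4.3 -3.4 -2.5] [-161.2 -161.    -0.8]
14 45 [-6.6 -3.9 -2.1] [-160.5 -160.2  -37.6]
22 37 [-6.8 -4.4 -2.1] [-176.9 -173.5  -52.5]
30 15 [-7.7 -6.1 -3.3] [-175.6 -167.6  -68.5]
```

```bash
python3 -m inch '[[0.04,0,0,0,-1],[0,0,0,0,-1],[0,0,0,0,-1]]'; python3 -m inch '[[0.04,0,0,0,-1],[0,0,0,0,-1],[0,0,0,0,-1]]';  python3 -m inch '[[0.04,0,0,0,-1],[0,0,0,0,-1],[0,0,0,0,-1]]'
```

```text
time: 28.03
ee_pos: [0.5186, -0.1784, 0.0566]
eef_rot: [[-0.177, 0.984, -0.0], [0.984, 0.177, 0.0], [0.0, -0.0, -1.0]]
force: [0.6, -0.6, -0.0]
gripper_width: 0.0005
grip_force: 0.3
time: 28.28
ee_pos: [0.5186, -0.178, 0.0568]
eef_rot: [[-0.177, 0.984, 0.0], [0.984, 0.177, -0.001], [-0.001, 0.0, -1.0]]
force: [-0.2, -4.0, -1.6]
gripper_width: 0.0004
grip_force: 1.7
time: 28.53
ee_pos: [0.5188, -0.1778, 0.0572]
eef_rot: [[-0.177, 0.984, 0.001], [0.984, 0.177, -0.003], [-0.003, 0.001, -1.0]]
force: [0.9, -6.2, -2.2]
gripper_width: 0.0005
grip_force: 3.1
```

It's against the stop (reaction about 6 N). Backing off and checking how it's seated.

```bash
python3 -m inch '[[-0.05,0,0,0,-1],[-0.1,0,0,0,-1],[-0.3,0,0,0,-1],[-0.5,0,0,0,-1],[-0.2,0,-0.5,0,-1],[0,0,-0.9,0,-1],[0,0,-0.9,0,-1],[0,0,-0.9,0,-1],[0,0,-0.9,0,-1],[0,0,-0.9,0,-1],[0,0,0,0,-1],[0,0,0,0,-1]]'
cat > chk.py <<'E'
from bed import *
for n in["side","wrist","top"]:
    s=arm.snapshot(n);D=(world(s).reshape(-1,3)-O)@np.c_[X,Y,Z]*1e3
    b=D[(D[:,2]>84)&(D[:,2]<98)&(abs(D[:,0])<9)&(D[:,1]>-150)&(D[:,1]<-15)]
    if len(b)>20:
        u=b[b[:,2]>np.percentile(b[:,2],50)];print(n,"bar",len(b),"y",np.round(np.percentile(b[:,1],[1,99]),1),"ztop slope mm/m",round(np.polyfit(u[:,1],u[:,2],1)[0]*1e3,1),np.round(np.percentile(b[:,2],95),1),"x slope",round(np.polyfit(b[:,1],b[:,0],1)[0]*1e3,1),"x",np.round(np.percentile(b[:,0],[5,95]),1))
    c=D[(D[:,2]>62)&(D[:,2]<76)&(abs(D[:,0])<9)&(D[:,1]>-150)&(D[:,1]<-10)]
    if len(c)>5: print(n,"face z62-76 x",np.round(np.percentile(c[:,0],[10,50,90]),1),np.round(np.percentile(c[:,1],[2,98]),1))
    c=D[(D[:,2]>8)&(D[:,2]<40)&(D[:,0]>-5)&(D[:,0]<2)&(D[:,1]<-140)]
    if len(c)>5: print(n,"right edge",np.round(np.percentile(c[:,1],[2,10,50]),1),"x",np.round(np.median(c[:,0]),1))
    if n=="wrist": cv2.imwrite("pics/w9.png",cv2.resize(s["pixels"],(800,600))[:,:,::-1])
E
python3 chk.py
```

```text
time: 29.53
ee_pos: [0.5246, -0.2058, 0.1843]
eef_rot: [[-0.176, 0.984, 0.004], [0.984, 0.176, -0.002], [-0.002, 0.004, -1.0]]
force: [0.8, -0.1, -1.0]
gripper_width: 0.0008
grip_force: 0.0
29.5333 h 12.363037521297533 Y -199.17860392459582 tip z 189.8236622815227 0.0007915281522390102 [ 0.75733441 -0.07337826 -1.0357985 ]
6 70 [-4.6 -3.5 -2.7] [-160.  -158.9    1. ]
14 54 [-6.7 -4.2 -2.3] [-160.5 -159.4    1.1]
22 48 [-6.9 -4.8 -1.8] [-159.9 -159.4    1.2]
30 58 [-6.9 -3.6 -1.2] [-159.9 -159.4    1.8]
38 55 [-7.3 -3.2  2. ] [-158.2 -153.8    2. ]
46 42 [-6.7 -3.8  1.1] [-135.3 -134.7   -5.4]
54 76 [-7.2 -3.  -1.6] [-134.5 -133.3  -33. ]
62 50 [-3.3 -2.5 -0.9] [-134.3 -133.1  -30.6]
70 42 [-2.8 -2.3 -1.1] [-133.8 -133.7  -31.7]
78 42 [-6.4 -5.3  1.3] [-134.9 -134.6  -35.1]
86 92 [-5.7 -2.7  3.1] [-133.9 -133.2  -34.8]
side bar 96 y [-132.9  -33.3] ztop slope mm/m -0.9 90.1 x slope -26.1 x [-6.1  2.9]
side face z62-76 x [-3.  -2.4 -1.7] [-134.5  -28.3]
side right edge [-161.5 -160.1 -154.8] x -3.1
wrist bar 1850 y [-131.6  -54.2] ztop slope mm/m -1.0 90.4 x slope 0.3 x [-6.1  3. ]
wrist face z62-76 x [-3.5 -2.8 -2.4] [-132.9  -49.8]
wrist right edge [-159.2 -157.9 -152.7] x -3.5
top bar 158 y [-130.3  -26.8] ztop slope mm/m -4.1 94.3 x slope 4.3 x [-7.1  3.7]
top face z62-76 x [-4.6 -3.2 -1.6] [-132.6  -28.3]
top right edge [-159.5 -159.  -152.9] x -3.5
```

```bash
python3 -c "
from cell import arm
print(arm.observe()['force']);print(arm.finish_job())"
```

```text
[-0.08286867 -0.23319608 -0.94086503]
the job is handed in; nothing more can be done
None
```

I pressed both latches fully open and drew the card straight up out of the guides. It now leans on the rest's back plate, parts to the front, pushed to the side stop with about 6 N and released, and I handed the job in at about 30 s. It measured level and flat to the plate afterwards; the cameras can't resolve a gap under about 1 mm at the stop, and I didn't recheck the bystanders, though the arm stayed well away from them.

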